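# Fetch the salt from behind the bottles

## Task

The salt pot is hemmed in on the condiment tray: first clear the two squeeze bottles and the pepper mill out of the way, standing all three upright on the chopping board. Then lift the salt pot over to the seasoning tray and stand it in the middle of the one empty dish, and after that put each of the three tall things back upright on the very spot on the condiment tray where it stood at the start. Set everything down gently instead of dropping it, and do not disturb the two spice tins and the two small seasoning pots.

Things in the scene. Friction and masses are not known exactly. Their poses are not given: they have to be found in the camera images.
- oil_mid (a point): Yellow squeeze bottle (oil). 148 mm tall; point on its axis 74 mm above the underside, z up. Straight body 52 mm in diameter up to 112 mm (grip high on it, so the nozzle clears the gripper), shoulder, white cap (36 mm) from 119 to 131 mm, nozzle above. 0.2 to 0.3 kg. Starts in any of the three tall places beside or in front of the salt pot.
- sauce_mid (a point): Red squeeze bottle (sauce). 148 mm tall; point on its axis 74 mm above the underside, z up. Straight body 52 mm in diameter up to 112 mm (grip high on it, so the nozzle clears the gripper), shoulder, white cap (36 mm) from 119 to 131 mm, nozzle above. 0.2 to 0.3 kg. Starts in any of the three tall places beside or in front of the salt pot.
- mill_mid (a point): Dark wooden pepper mill, 148 mm tall; point on its axis 74 mm above the underside, z up. Foot 54 mm in diameter, waist 40 mm (50 to 66 mm up), straight head 50 mm in diameter from 78 to 120 mm up (grip it there), steel button on top. 0.2 to 0.34 kg. Starts in any of the three tall places beside or in front of the salt pot.
- salt_mid (a point): Low white salt pot, blue band, wooden lid; 58 mm wide, 62 mm high; straight side 4 to 46 mm up, lid to 54 mm; point on its axis 31 mm up. Middle of the far row of the fixed dark steel condiment tray (142 x 206 mm, floor 3 mm, rim 18 mm above worktop). Rows and neighbours 62 mm apart: far row tall, salt, tall; row nearer the robot tin, tall, tin.
- board: Wooden chopping board with two dark stripes, fixed, empty at the start, left or right of the condiment tray: 260 mm (its x) by 180 mm (its y), 16 mm thick. Origin at the centre of its underside, z up. The three tall things wait here, each standing fully on it.
- dish: The empty one of three fixed square pale dishes in a row (along x, 89.5 mm apart) in the steel seasoning tray (rim 10 mm), left or right of the condiment tray. 86 mm square outside, 80 mm inside, 12 mm high, floor 3 mm thick. Origin at the centre of its underside, 3 mm above the worktop, z up.
- tin_green_mid (a point): Green-lidded low round spice tin, 46 mm in diameter, 42 mm high; point at its centre, 21 mm above the underside. Stands at a near corner of the condiment tray, 62 mm from the tall things next to it. Not to be disturbed.
- tin_orange_mid (a point): Orange-lidded low round spice tin, 46 mm in diameter, 42 mm high; point at its centre, 21 mm above the underside. Stands at a near corner of the condiment tray, 62 mm from the tall things next to it. Not to be disturbed.
- pot_red_mid (a point): Red-filled small blue seasoning pot, 52 mm in diameter at the rim, 38 mm high; point on its axis 19 mm above the underside. Stands in one of the other two dishes. Not to be disturbed.
- pot_brown_mid (a point): Dark-filled small blue seasoning pot, 52 mm in diameter at the rim, 38 mm high; point on its axis 19 mm above the underside. Stands in one of the other two dishes. Not to be disturbed.

How it is judged:
By the outcome, as a careful person would: the job done as asked, in the order asked, and still so for the second after the job is handed in, with the robot touching nothing.
It also fails if it takes over 128 s, if anything falls off the work surface, if the arm or the gripper's body presses on something with over 40 N, if the wrist force passes 120 N, or if a joint passes its speed limit or range.

## Robot

A 6-joint arm with a two-finger parallel gripper is mounted at the origin on the work surface. World frame = base frame: x ahead of the robot, y to its left, z up, the work surface at z = 0. Lengths are in m, angles in degrees, forces in N, time in s.
With the tool pointing down it reaches from about 0.3 to 0.75 m from the base axis. Payload 8.5 kg.
Tool frame: the origin (TCP) lies on the centre line of the jaws, within the pads' length; the fingertips stand 22 mm ahead of it and the grasp point (between the pads) lies 3 mm ahead of it (env.tip_reach is the distance from the TCP to the fingertips, in m); y points along the fingers, z is the direction in which the jaws open and shut, and the axes are right-handed (so a half turn about y gives the same grasp; the last joint's range is limited). The gripper opens to 85 mm and grips with 20 to 120 N. Pads are 22 mm wide; open, the fingers measure 114 mm over their backs; the gripper's body (76 mm by 85 mm) begins 54 mm behind the grasp point. The pads swing forward as they close: fully open they stand 13 mm farther back than shut.
Start: joints at [-88.596, 21.807, 74.336, -0, 83.858, -12.336], TCP at [0.131, -0.534, 0.253] pointing down, gripper open.
Joint ranges: [-178.18, 178.18], [-50.72, 133.34], [12.68, 142.11], [-81.47, 261.47], [9.98, 163.14], [-165.26, 165.26]. Speed limits (degrees/s): [136.94, 136.94, 180, 180, 180, 180].

## Interface

Orientations are given as a 3x3 rotation matrix whose columns are the frame's x, y, z axes.
In Python, from rig import env, get_image gives the robot as it stands. The module is installed in compiled form; this text tells all that it offers.
- The arm moves only by the tool carry_out, never from a script. Its argument "targets" is a list that holds one entry, the list of rows, each a list of 7 numbers: the closure, from 0 (fully open) to 1 (shut), then the shift along the world's x, y, z in mm, then the turn, a rotation vector about the world's x, y, z in degrees. In form: [[[claw, dx, dy, dz, ax, ay, az], ...]]. A call has 1 to 20 rows; each row is the pose to reach, as a shift and turn from the pose commanded when the call began; what a row does not reach only later rows make up. A row lasts 1/12 s, in which the tool goes at most 41.7 mm and 7.16 degrees, less where a joint would pass 70% of its speed; a pose out of reach is approached as far as the arm can. A call with a gripper value outside its range is refused whole. The fingers move at their own pace and stop on an object; "squeeze" is the grip in N (left out, the last holds). Time passes only in rows, so rows that repeat a pose let the fingers close. It gives the time, the measured TCP pose, the force and the opening at its end, in the units of the state.
- env.observe(): the state, without advancing time (a new reading comes with each control period).
- get_image(name): name is "scene" or "top"; returns a dict with "img" (480x640x3 uint8, red, green, blue), "fx", "fy", "cx", "cy" (pixels), "k1" (the pictures are not rectified: a ray, as slopes to the right and down, at radius r is drawn at 1 + k1 r^2 times it, then the intrinsics apply), "rvec" (rotation vector, rad) and "tvec" (3), from world to camera coordinates, as OpenCV has them. Camera axes: x right, y down, z forward; pixel columns grow to the right and rows downward; lengths in m; the calibration is good to about 2 mm. A picture is of the moment at which its call begins. There is no depth.
- env.close_job(): hands the job in, once; it reports no verdict.
The state is a dict: "time_s": time; "q": joint angles; "qvel": joint speeds; "joint_efforts": joint torques, N m; "position": TCP position; "tool_rot": TCP orientation; "ft_force": force on the tool from outside, world axes, zero at the start; "wrist_torque": the same for the moment, N m; "grip_width": finger opening in m.
Only numpy, scipy, OpenCV 4.12 (cv2) and the standard library are available. Lean on these libraries where they do the work, as an engineer would, in place of code of your own. Each camera call takes 0.05 s, during which the arm holds its last target.

## Working session

There is one attempt and no reset: what is moved stays moved. The work goes in short steps, Python scripts to look and compute and a tool call to move; the robot and the scene stay as the last step left them, time stands still between calls to the robot, and variables do not carry over. Pictures are saved under pics/ and viewed, and the job is handed in when it is done.

Besides the shell and the picture viewer there is one more tool, called after "Emit:" as name(argument=value, ...), one argument or row to a line, values as JSON. carry_out: Moves the arm, as the interface text tells. Its arguments: {"type":"object","properties":{"targets":{"type":"array"},"squeeze":{"type":"number"}},"required":["targets"]}

```bash
ls; mkdir -p pics
cat > h.py <<'E'
import numpy as np, cv2
from rig import env, get_image
E
python3 - <<'E'
from h import *
import pickle
s=env.observe()
for k,v in s.items(): print(k,np.round(v,4).tolist())
print(env.tip_reach)
for n in("scene","top"):
    d=get_image(n); pickle.dump(d,open(f"{n}0.pkl","wb"))
    cv2.imwrite(f"pics/{n}0.png",d["img"][:,:,::-1])
    print(n,{k:np.round(v,4).tolist() for k,v in d.items() if k!="img"}, (-cv2.Rodrigues(np.array(d["rvec"],float))[0].T@np.array(d["tvec"]).ravel()).round(3))
E
```

```text
pics
time_s 0.0
q [-88.5957, 21.8406, 74.3881, -0.0006, 83.8601, -12.3368]
qvel [-0.0435, -0.0273, -0.0029, 0.0481, 0.0191, -0.0393]
joint_efforts [-0.0013, -44.8458, -23.1281, -0.0002, 0.0047, -0.0]
position [0.1306, -0.534, 0.2527]
tool_rot [[-0.9714, -0.0, 0.2375], [-0.2375, 0.0015, -0.9714], [-0.0003, -1.0, -0.0015]]
ft_force [-0.7465, 0.0519, 0.8897]
wrist_torque [-0.0101, -0.0602, 0.02]
grip_width 0.0855
0.022
scene {'fx': 504.6487, 'fy': 504.6487, 'cx': 316.6942, 'cy': 250.8595, 'k1': -0.1127, 'rvec': [1.822, 1.3812, -0.748], 'tvec': [-0.1423, -0.2097, 1.4237]} [ 1.284 -0.179  0.64 ]
top {'fx': 476.4598, 'fy': 476.4598, 'cx': 317.7297, 'cy': 240.16, 'k1': 0.0186, 'rvec': [2.109, -2.1692, 0.1553], 'tvec': [0.001, 0.5075, 0.8013]} [ 0.38  -0.017  0.869]
```

View pics/scene0.png

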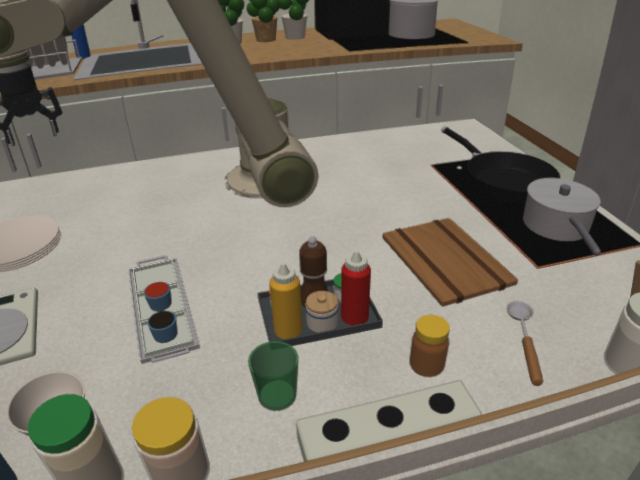

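View pics/top0.png

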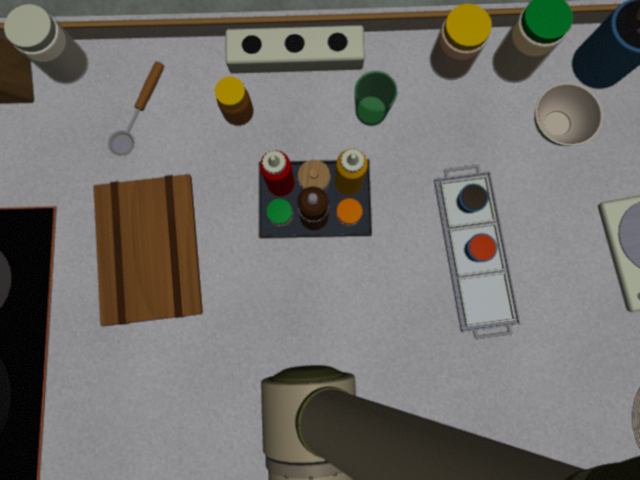

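The top view has image left as +y and image up as +x. The condiment tray is at about (315,200), with sauce at (276,170), oil at (352,168), mill at (313,205) and salt at (314,175). The board is at about (148,250). The empty dish is the one nearest the robot, at (487,299). The scene view agrees: oil (285,305), red (355,290), mill (313,270), salt (321,310).

```bash
cat > h.py <<'E'
import numpy as np, cv2, pickle
from rig import env, get_image
def cam(d):
    R=cv2.Rodrigues(np.array(d["rvec"],float))[0]; t=np.array(d["tvec"],float).ravel()
    K=np.array([[d["fx"],0,d["cx"]],[0,d["fy"],d["cy"]],[0,0,1]]); return K,np.array([d["k1"],0,0,0,0.]),R,t
def rays(d,p):
    K,D,R,t=cam(d); u=cv2.undistortPoints(np.array(p,float).reshape(-1,1,2),K,D).reshape(-1,2)
    v=np.c_[u,np.ones(len(u))]@R; return -R.T@t, v/np.linalg.norm(v,axis=1)[:,None]
def plane(d,p,z):
    c,v=rays(d,p); return c+v*((z-c[2])/v[:,2])[:,None]
def tri(d1,p1,d2,p2):
    c1,v1=rays(d1,p1); c2,v2=rays(d2,p2); o=[]
    for a,b in zip(v1,v2):
        s=np.linalg.lstsq(np.c_[a,-b],c2-c1,rcond=None)[0]; x=c1+a*s[0]; y=c2+b*s[1]; o.append(np.r_[(x+y)/2,np.linalg.norm(x-y)])
    return np.array(o)
def proj(d,P):
    K,D,R,t=cam(d); return cv2.projectPoints(np.array(P,float).reshape(-1,1,3),cv2.Rodrigues(R)[0],t,K,D)[0].reshape(-1,2)
def crop(d,x0,y0,x1,y1,s,name):
    cv2.imwrite(name,cv2.resize(d["img"][y0:y1,x0:x1,::-1],None,fx=s,fy=s,interpolation=cv2.INTER_CUBIC))
def load(n): return pickle.load(open(n,"rb"))
E
python3 - <<'E'
from h import *
T=load("top0.pkl");S=load("scene0.pkl")
crop(T,250,140,380,245,6,"pics/t_tray.png")
crop(S,250,225,390,345,5,"pics/s_tray.png")
crop(T,425,160,525,345,3.2,"pics/t_dish.png")
crop(S,120,250,210,365,5,"pics/s_dish.png")
E
```

```text
(no output)
```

View pics/t_tray.png

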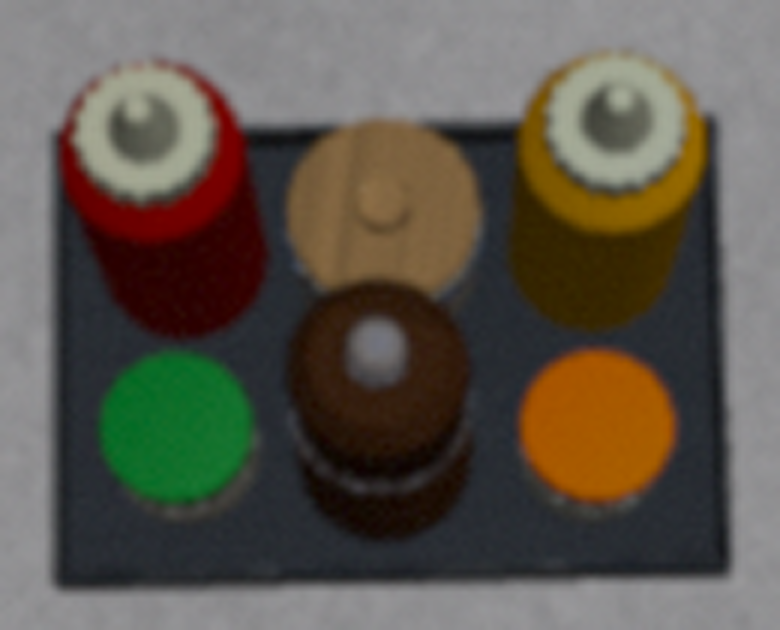

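View pics/s_tray.png

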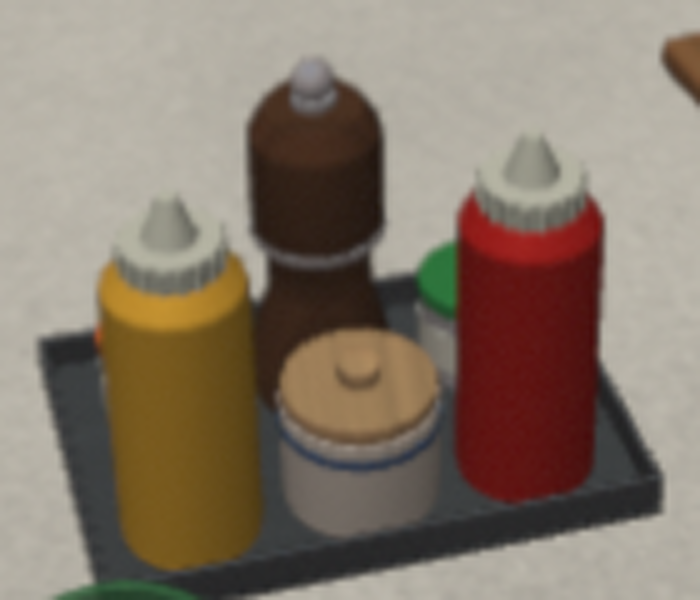

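View pics/t_dish.png

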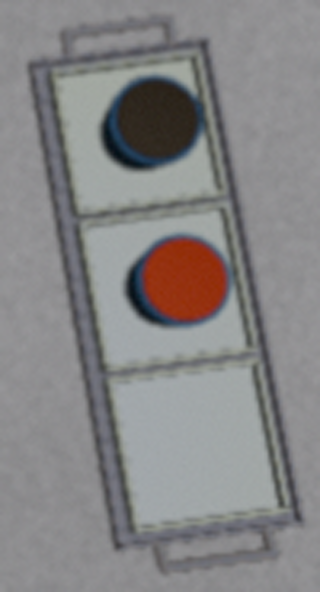

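View pics/s_dish.png

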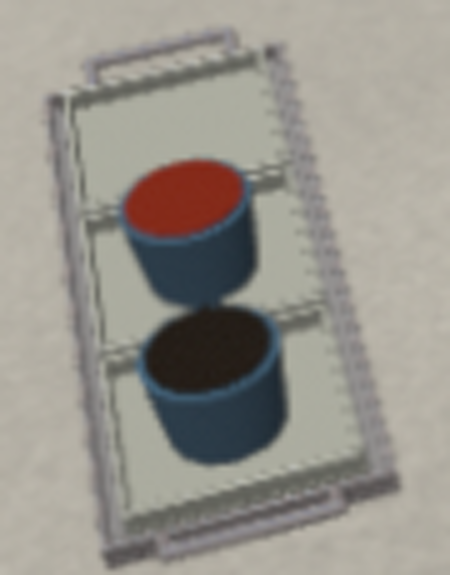

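```bash
cat > m.py <<'E'
from h import *
T=load("top0.pkl");S=load("scene0.pkl")
def c(p,s,o): return (np.array(p,float)+.5)/s-.5+np.array(o)
tt=c([(135,103),(622,96),(378,340),(384,190)],6,(250,140))
ss=c([(533,138),(168,199),(313,68),(360,352)],5,(250,225))
print("tips sauce,oil,mill,saltknob (z expect .151,.151,.151,.065)");print(tri(T,tt,S,ss).round(4))
# tray outer rim corners top view (FL,FR,NR,NL)
q=plane(T,c([(55,130),(714,118),(728,570),(60,583)],6,(250,140)),.018); print("tray rim",q.round(4).tolist(),q.mean(0).round(4)); e=[np.linalg.norm(q[i]-q[i-1]) for i in range(4)]; print(np.round(e,4))
# scene tray corners: near-left(40,340) far-right (660,480)
ts=tri(T,c([(728,570),(55,130)],6,(250,140)),S,c([(40,340),(661,478)],5,(250,225)));print("corner tri NR,FL",ts.round(4))
# lids by colour masks
hsv=cv2.cvtColor(T["img"],cv2.COLOR_RGB2HSV)
def blob(d,lo,hi,box):
    h=cv2.cvtColor(d["img"],cv2.COLOR_RGB2HSV); m=cv2.inRange(h,np.array(lo),np.array(hi)); k=np.zeros_like(m); x0,y0,x1,y1=box;k[y0:y1,x0:x1]=m[y0:y1,x0:x1]
    cs=cv2.findContours(k,cv2.RETR_EXTERNAL,cv2.CHAIN_APPROX_NONE)[0]; return max(cs,key=cv2.contourArea).reshape(-1,2).astype(float)
def circ(d,ct,z):
    P=plane(d,ct,z); A=np.c_[2*P[:,:2],np.ones(len(P))]; s=np.linalg.lstsq(A,(P[:,:2]**2).sum(1),rcond=None)[0]; return s[:2].round(4), round(2*np.sqrt(s[2]+s[0]**2+s[1]**2),4)
print("green",circ(T,blob(T,(50,120,60),(75,255,255),(260,190,300,230)),.045))
print("orange",circ(T,blob(T,(8,180,120),(20,255,255),(330,190,370,230)),.045))
for n,b in(("saltlid",(295,155,335,190)),):
    print(n,circ(T,blob(T,(8,60,90),(20,160,255),b),.057))
for n,b in(("cap sauce",(255,145,296,180)),("cap oil",(335,145,372,180))):
    ct=blob(T,(15,0,130),(80,70,255),b); ct=cv2.convexHull(ct.astype(np.float32)).reshape(-1,2); print(n,circ(T,ct,.134))
print("red pot",circ(T,blob(T,(0,180,100),(12,255,255),(460,225,505,270)),.044),"expect fill<52mm")
# dish
qd=plane(T,c([(105,378),(262,360),(293,515),(120,545)],3.2,(425,160)),.015)
E
python3 m.py
```

```text
tips sauce,oil,mill,saltknob (z expect .151,.151,.151,.065)
[[ 0.625   0.0538  0.1487  0.0008]
 [ 0.6232 -0.0727  0.1488  0.0011]
 [ 0.56   -0.0072  0.1476  0.0012]
 [ 0.624  -0.0091  0.0689  0.0011]]
tray rim [[0.6616, 0.092, 0.018], [0.6593, -0.1115, 0.018], [0.5179, -0.1096, 0.018], [0.5198, 0.0918, 0.018]] [ 0.5897 -0.0093  0.018 ]
[0.1418 0.2035 0.1413 0.2014]
corner tri NR,FL [[ 5.185e-01 -1.100e-01  1.430e-02  1.000e-04]
 [ 6.623e-01  9.240e-02  1.600e-02  2.000e-04]]
green (array([0.5611, 0.0541]), np.float64(0.0446))
orange (array([ 0.5579, -0.07  ]), np.float64(0.0429))
saltlid (array([ 0.6225, -0.0093]), np.float64(0.0529))
cap sauce (array([0.6235, 0.0536]), np.float64(0.0351))
cap oil (array([ 0.6239, -0.0731]), np.float64(0.0386))
red pot (array([ 0.4863, -0.2987]), np.float64(0.041)) expect fill<52mm
```

Run:
```python
from h import *
T=load("top0.pkl");S=load("scene0.pkl")
crop(T,448,262,528,342,7.5,"pics/t_d2.png")
crop(S,125,250,195,300,10,"pics/s_d2.png")
crop(T,80,165,215,335,3.5,"pics/t_board.png")
crop(S,375,210,525,310,5,"pics/s_board.png")
```

```text
(no output)
```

View pics/t_d2.png

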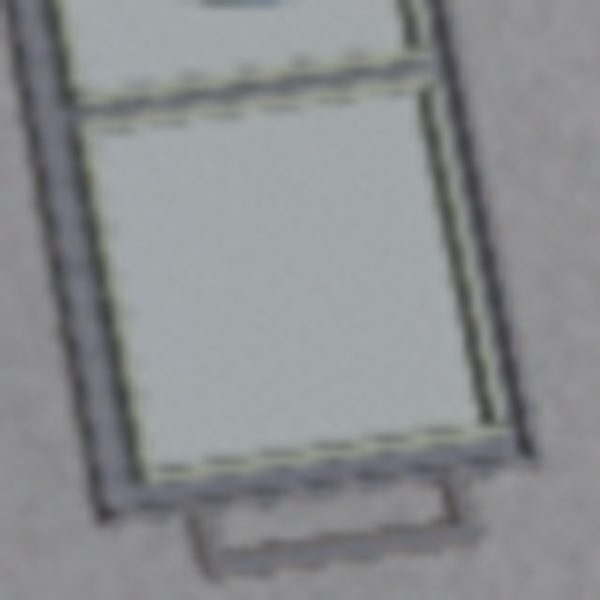

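View pics/s_d2.png

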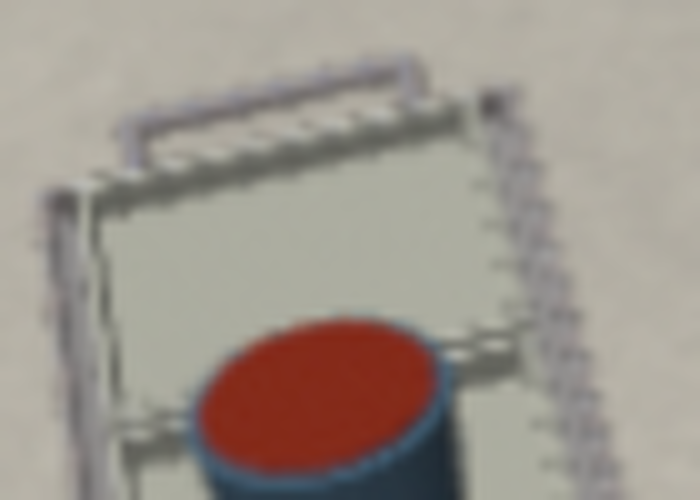

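View pics/t_board.png

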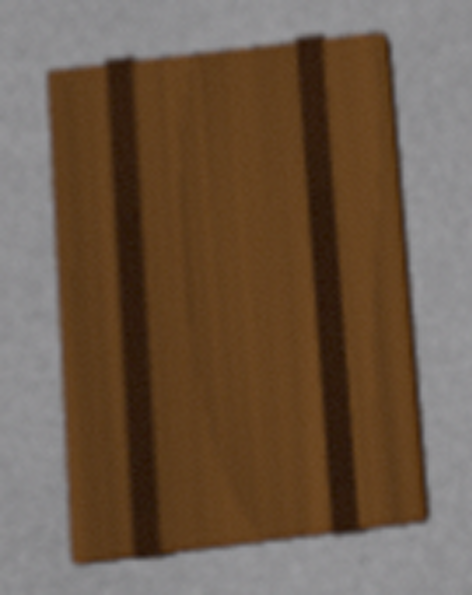

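View pics/s_board.png

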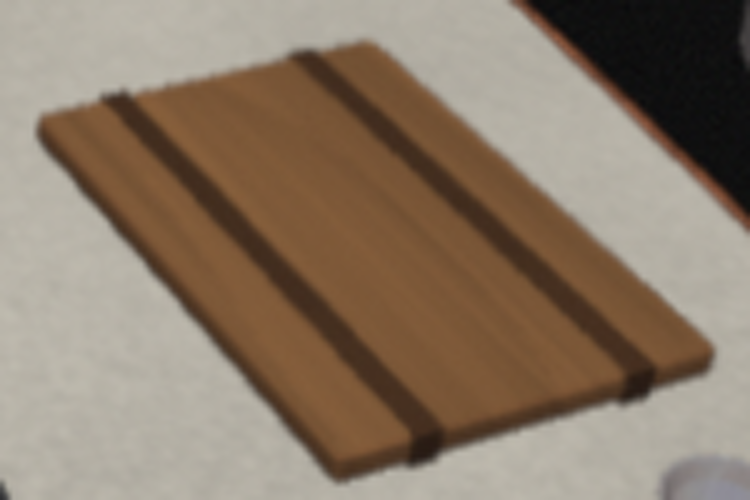

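```bash
cat >> m.py <<'E'
print("----")
td=c([(78,118),(437,80),(510,432),(138,487)],7.5,(448,262))
qd=plane(T,td,.015);print("dish FL FR NR NL",qd.round(4).tolist(),qd.mean(0).round(4)); print(np.round([np.linalg.norm(qd[i]-qd[i-1]) for i in range(4)],4))
sd=c([(530,325),(118,428),(82,188),(478,108)],10,(125,250))
print("tri",tri(T,td,S,sd).round(4), tri(T,td,S,sd).mean(0).round(4)); qs=plane(S,sd,.015);print("scene",qs.mean(0).round(4),np.round([np.linalg.norm(qs[i]-qs[i-1]) for i in range(4)],4))
tb=c([(48,72),(387,33),(427,520),(75,562)],3.5,(80,165))
qb=plane(T,tb,.016);print("board FL FR NR NL",qb.round(4).tolist(),qb.mean(0).round(4)); print(np.round([np.linalg.norm(qb[i]-qb[i-1]) for i in range(4)],4))
sb=c([(714,353),(335,462),(40,118),(372,42)],5,(375,210))
t=tri(T,tb,S,sb);print("tri",t.round(4),t.mean(0).round(4))
E
python3 m.py|sed '1,/----/d'
```

```text
dish FL FR NR NL [[0.4368, -0.2614, 0.015], [0.4435, -0.3468, 0.015], [0.3607, -0.3564, 0.015], [0.3503, -0.269, 0.015]] [ 0.3978 -0.3084  0.015 ]
[0.0869 0.0857 0.0833 0.088 ]
tri [[ 4.369e-01 -2.620e-01  1.250e-02  1.000e-04]
 [ 4.439e-01 -3.468e-01  1.070e-02  3.100e-03]
 [ 3.608e-01 -3.559e-01  1.290e-02  2.500e-03]
 [ 3.500e-01 -2.709e-01  8.400e-03  2.000e-04]] [ 0.3979 -0.3089  0.0112  0.0015]
scene [ 0.4038 -0.3074  0.015 ] [0.0809 0.0831 0.0864 0.0843]
board FL FR NR NL [[0.6252, 0.3974, 0.016], [0.6414, 0.2194, 0.016], [0.386, 0.1958, 0.016], [0.3703, 0.3726, 0.016]] [0.5057 0.2963 0.016 ]
[0.2561 0.1787 0.2565 0.1775]
tri [[6.267e-01 3.998e-01 9.900e-03 9.000e-04]
 [6.430e-01 2.211e-01 1.080e-02 5.000e-04]
 [3.864e-01 1.986e-01 1.090e-02 3.100e-03]
 [3.704e-01 3.757e-01 1.090e-02 1.400e-03]] [0.5066 0.2988 0.0106 0.0015]
```

Emit:
carry_out(
  targets=[
    [[0, 40, 50, 0, 0, 0, -3], [0, 70, 80, 0, 0, 0, -5], [0, 95, 115, 0, 0, 0, -7], [0, 120, 145, 0, 0, 0, -8], [0, 145, 175, 0, 0, 0, -9], [0, 170, 205, 0, 0, 0, -10], [0, 195, 235, 0, 0, 0, -11], [0, 220, 262, 0, 0, 0, -12], [0, 245, 292, 0, 0, 0, -13], [0, 270, 322, 0, 0, 0, -14], [0, 295, 352, 0, 0, 0, -14], [0, 320, 382, 0, 0, 0, -14], [0, 345, 412, 0, 0, 0, -14], [0, 370, 442, 0, 0, 0, -14], [0, 395, 472, 0, 0, 0, -14], [0, 420, 502, 0, 0, 0, -14], [0, 445, 532, 0, 0, 0, -14], [0, 470, 562, 0, 0, 0, -14], [0, 485, 579, 0, 0, 0, -14], [0, 492, 587, 0, 0, 0, -14]],
  ],
)

```text
time_s: 1.77
position: [0.6238, 0.0554, 0.2523]
tool_rot: [[-1.0, -0.001, -0.002], [0.002, 0.0, -1.0], [0.001, -1.0, -0.0]]
ft_force: [0.4, 0.3, 0.1]
grip_width: 0.0854
```

Emit:
carry_out(
  targets=[
    [[0, 0, 0, -20, 0, 0, 0], [0, 0, 0, -40, 0, 0, 0], [0, 0, 0, -58, 0, 0, 0], [0, 0, 0, -75, 0, 0, 0], [0, 0, 0, -90, 0, 0, 0], [0, 0, 0, -103, 0, 0, 0], [0, 0, 0, -115, 0, 0, 0], [0, 0, 0, -120, 0, 0, 0], [0, 0, 0, -120, 0, 0, 0], [0, 0, 0, -120, 0, 0, 0]],
  ],
)

```text
time_s: 2.6
position: [0.6226, 0.0523, 0.1337]
tool_rot: [[-1.0, 0.0, -0.005], [0.005, -0.0, -1.0], [-0.0, -1.0, 0.0]]
ft_force: [-0.3, 0.7, 0.4]
grip_width: 0.0856
```

Run:
```python
from h import *
print(env.observe()["position"])
for n in("scene","top"):
    d=get_image(n); pickle.dump(d,open(f"{n}1.pkl","wb"))
T=load("top1.pkl");S=load("scene1.pkl")
crop(T,215,100,375,220,5,"pics/t1.png")
crop(S,250,185,410,305,5,"pics/s1.png")
```

```text
[0.62263803 0.05231873 0.13370205]
```

View pics/t1.png

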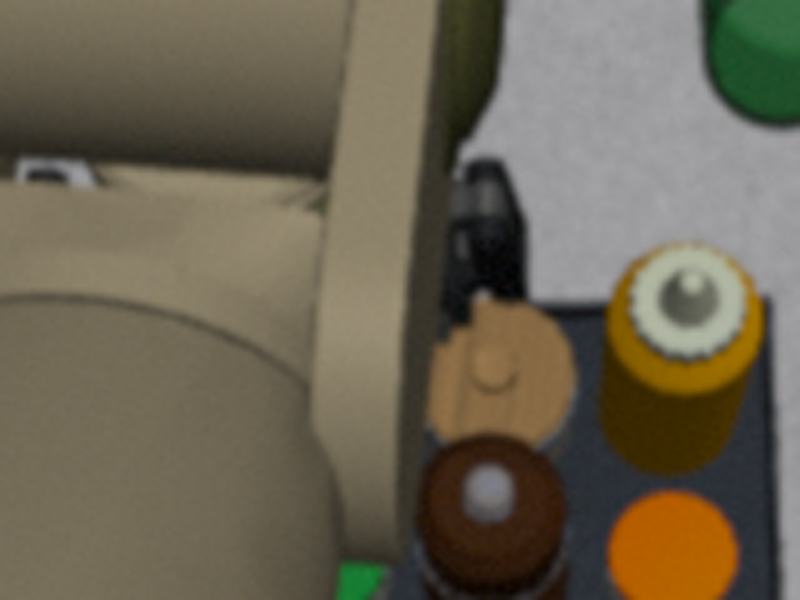

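View pics/s1.png

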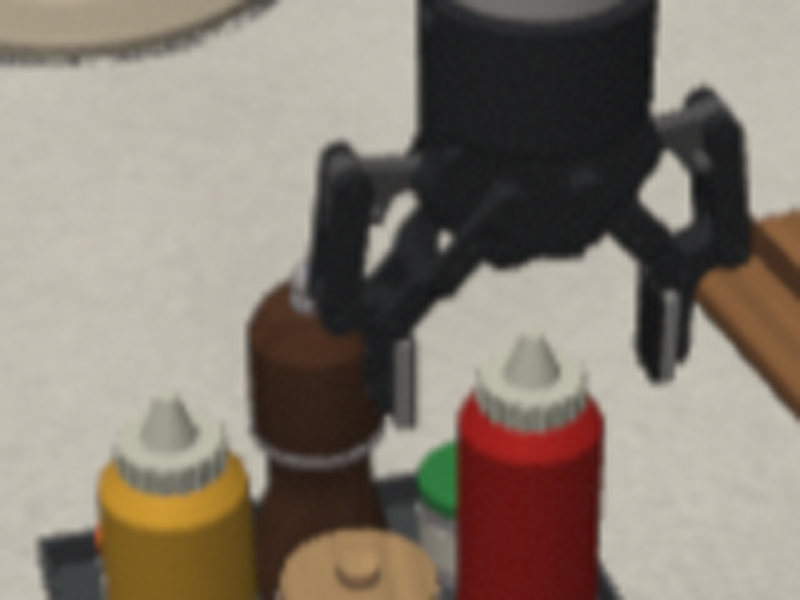

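Run:
```python
from h import *
S=load("scene1.pkl");o=(250,185)
f=lambda p:(np.array(p,float)+.5)/5-.5+np.array(o)
c,v=rays(S,[f((403,427)),f((660,380)),f((515,268)),f((533,335)),f((405,345))])
for r in v:
    s=(.6226-c[0])/r[0]; print((c+r*s).round(4))
```

```text
[0.6226 0.0081 0.1192]
[0.6226 0.1017 0.1193]
[0.6226 0.0474 0.1767]
[0.6226 0.0543 0.1482]
[0.6226 0.0091 0.1533]
```

Emit:
carry_out(
  squeeze=30,
  targets=[
    [[0, 0, 0, -6, 0, 0, 0], [0, 0, 0, -12, 0, 0, 0], [0, 0, 0, -18, 0, 0, 0], [0, 0, 0, -22, 0, 0, 0], [0, 0, 0, -22, 0, 0, 0], [0, 0, 0, -22, 0, 0, 0]],
  ],
)

```text
time_s: 3.2
position: [0.6225, 0.0528, 0.111]
tool_rot: [[-1.0, -0.001, -0.004], [0.004, 0.0, -1.0], [0.001, -1.0, -0.0]]
ft_force: [-1.0, 0.5, 0.8]
grip_width: 0.0852
```

Emit:
carry_out(
  targets=[
    [[0.1, 0, 0, 0, 0, 0, 0], [0.2, 0, 0, 0, 0, 0, 0], [0.25, 0, 0, 0, 0, 0, 0], [0.3, 0, 0, 0, 0, 0, 0], [0.33, 0, 0, 0, 0, 0, 0], [0.36, 0, 0, 0, 0, 0, 0], [0.4, 0, 0, 0, 0, 0, 0], [0.45, 0, 0, 0, 0, 0, 0], [0.5, 0, 0, 0, 0, 0, 0], [0.6, 0, 0, 0, 0, 0, 0], [0.6, 0, 0, 0, 0, 0, 0], [0.6, 0, 0, 0, 0, 0, 0]],
  ],
)

```text
time_s: 4.2
position: [0.6227, 0.0528, 0.1116]
tool_rot: [[-1.0, 0.001, -0.004], [0.004, 0.0, -1.0], [-0.001, -1.0, -0.0]]
ft_force: [0.6, 1.5, 4.3]
grip_width: 0.0507
```

Run:
```python
from h import *
s=env.observe();print(s["position"],s["grip_width"],s["ft_force"])
for n in("scene","top"):
    d=get_image(n); pickle.dump(d,open(f"{n}2.pkl","wb"))
S=load("scene2.pkl")
crop(S,250,225,390,345,5,"pics/s2.png")
```

```text
[0.6227399  0.05283277 0.11160224] 0.05070356799124637 [0.63789212 1.52719418 4.30731536]
```

View pics/s2.png

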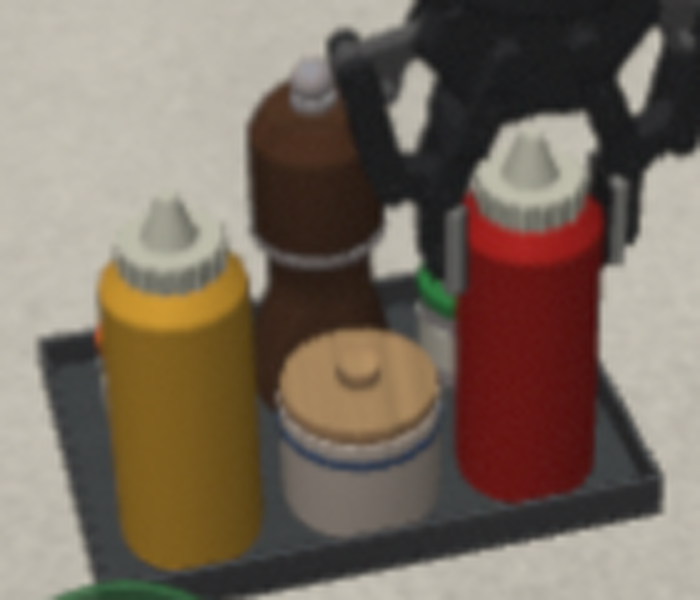

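```bash
cat > cmp.py <<'E'
from h import *
import sys
def shift(a,b,box):
    "sub-pixel shift of b relative to a within box"
    x0,y0,x1,y1=box; g=lambda d:cv2.cvtColor(d["img"],cv2.COLOR_RGB2LAB)[y0:y1,x0:x1].astype(np.float32)
    A,B=g(a),g(b); w=cv2.createHanningWindow((x1-x0,y1-y0),cv2.CV_32F)
    return [np.round(cv2.phaseCorrelate(A[...,k].copy(),B[...,k].copy(),w),2).tolist() for k in range(2)]
def redx(d,rows):
    h=d["img"].astype(float); out=[]
    for r in rows:
        p=h[r,335:380]; s=np.clip(p[:,0]-1.3*p[:,1]-20,0,60)/60; xs=np.arange(335,380); out.append((s*xs).sum()/s.sum())
    return np.mean(out)
E
python3 - <<'E'
from cmp import *
A=load("scene0.pkl");B=load("scene2.pkl")
print(redx(A,range(290,315)),redx(B,range(290,315)))
print(shift(A,B,(335,285,385,330)))
E
```

```text
354.13757306886174 354.09707862030626Traceback (most recent call last):
  File "<stdin>", line 4, in <module>
  File "cmp.py", line 7, in shift
    return [np.round(cv2.phaseCorrelate(A[...,k].copy(),B[...,k].copy(),w),2).tolist() for k in range(2)]
            ~~~~~~~~^^^^^^^^^^^^^^^^^^^^^^^^^^^^^^^^^^^^^^^^^^^^^^^^^^^^^^^^^
    return _wrapfunc(a, 'round', decimals=decimals, out=out)
    return _wrapit(obj, method, *args, **kwds)
    conv = _array_converter(obj)
ValueError: setting an array element with a sequence. The requested array has an inhomogeneous shape after 1 dimensions. The detected shape was (2,) + inhomogeneous part.
```

Emit:
carry_out(
  targets=[
    [[0.6, 0, 0, 3, 0, 0, 0], [0.6, 0, 0, 8, 0, 0, 0], [0.6, 0, 0, 16, 0, 0, 0], [0.6, 0, 0, 26, 0, 0, 0], [0.6, 0, 0, 38, 0, 0, 0], [0.6, 0, 0, 48, 0, 0, 0], [0.6, 0, 0, 56, 0, 0, 0], [0.6, 0, 0, 60, 0, 0, 0], [0.6, 0, 0, 60, 0, 0, 0], [0.6, 0, 0, 60, 0, 0, 0]],
  ],
)

```text
time_s: 5.13
position: [0.6225, 0.0528, 0.1712]
tool_rot: [[-1.0, -0.0, -0.005], [0.005, 0.0, -1.0], [0.0, -1.0, -0.0]]
ft_force: [-1.2, -0.2, -1.5]
grip_width: 0.051
```

Emit:
carry_out(
  targets=[
    [[0.6, -3, 4, 0, 0, 0, 0], [0.6, -10, 11, 0, 0, 0, 0], [0.6, -20, 22, 0, 0, 0, 0], [0.6, -33, 37, 0, 0, 0, 0], [0.6, -48, 54, 0, 0, 0, 0], [0.6, -64, 72, 0, 0, 0, 0], [0.6, -81, 91, 0, 0, 0, 0], [0.6, -98, 110, 0, 0, 0, 0], [0.6, -115, 129, 0, 0, 0, 0], [0.6, -132, 148, 0, 0, 0, 0], [0.6, -149, 167, 0, 0, 0, 0], [0.6, -165, 185, 0, 0, 0, 0], [0.6, -179, 201, 0, 0, 0, 0], [0.6, -191, 215, 0, 0, 0, 0], [0.6, -200, 225, 0, 0, 0, 0], [0.6, -206, 232, 0, 0, 0, 0], [0.6, -209, 235, 0, 0, 0, 0], [0.6, -209, 235, 0, 0, 0, 0], [0.6, -209, 235, 0, 0, 0, 0]],
  ],
)

```text
time_s: 6.72
position: [0.4138, 0.2876, 0.1713]
tool_rot: [[-1.0, 0.0, -0.004], [0.004, -0.0, -1.0], [-0.0, -1.0, 0.0]]
ft_force: [-0.1, 0.3, -2.0]
grip_width: 0.0507
```

Emit:
carry_out(
  targets=[
    [[0.6, 0, 0, -4, 0, 0, 0], [0.6, 0, 0, -12, 0, 0, 0], [0.6, 0, 0, -21, 0, 0, 0], [0.6, 0, 0, -29, 0, 0, 0], [0.6, 0, 0, -35, 0, 0, 0], [0.6, 0, 0, -39, 0, 0, 0], [0.6, 0, 0, -42, 0, 0, 0], [0.6, 0, 0, -43, 0, 0, 0], [0.6, 0, 0, -43, 0, 0, 0], [0.6, 0, 0, -43, 0, 0, 0]],
  ],
)

```text
time_s: 7.55
position: [0.4138, 0.2878, 0.1285]
tool_rot: [[-1.0, 0.001, -0.004], [0.004, 0.0, -1.0], [-0.001, -1.0, -0.0]]
ft_force: [0.3, -0.5, -2.8]
grip_width: 0.0503
```

```bash
cat > snap.py <<'E'
from h import *
import sys
k=sys.argv[1]; s=env.observe(); print(np.round(s["position"],4),round(s["grip_width"],4),np.round(s["ft_force"],2),np.round(s["q"],1))
ims=[]
for n in("scene","top"):
    d=get_image(n); pickle.dump(d,open(f"{n}{k}.pkl","wb")); ims.append(cv2.resize(d["img"][:,:,::-1],(560,420) if 0 else (400,300)))
a=np.hstack(ims)
if len(sys.argv)>2: 
    n=sys.argv[2]; x0,y0,x1,y1=map(int,sys.argv[3:7]); d=load(f"{n}{k}.pkl"); s=min(800/(x1-x0),600/(y1-y0)); crop(d,x0,y0,x1,y1,s,f"pics/{n}{k}.png")
else: cv2.imwrite(f"pics/both{k}.png",a)
E
python3 snap.py 3 scene 330 120 530 270
```

```text
[0.4138 0.2878 0.1285] 0.0503 [ 0.28 -0.48 -2.83] [ 21.3  24.9  92.5  -0.   62.5 111.6]
```

View pics/scene3.png

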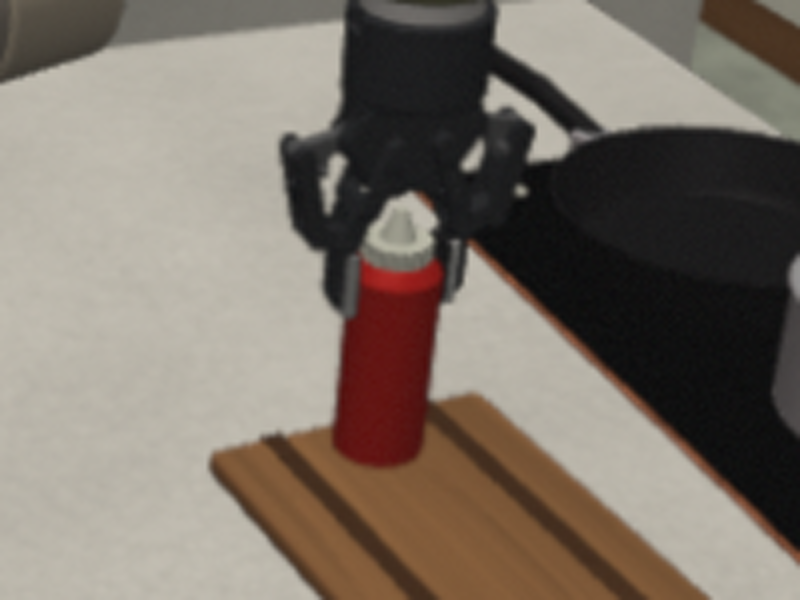

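Emit:
carry_out(
  targets=[
    [[0.6, 0, 0, -1, 0, 0, 0], [0.6, 0, 0, -2, 0, 0, 0], [0.6, 0, 0, -2.5, 0, 0, 0], [0.6, 0, 0, -3, 0, 0, 0], [0.6, 0, 0, -3, 0, 0, 0]],
  ],
)

```text
time_s: 8.07
position: [0.4136, 0.2877, 0.1252]
tool_rot: [[-1.0, -0.0, -0.005], [0.005, -0.0, -1.0], [0.0, -1.0, 0.0]]
ft_force: [-0.2, 0.2, -2.4]
grip_width: 0.0508
```

Emit:
carry_out(
  targets=[
    [[0.6, 0, 0, -0.5, 0, 0, 0], [0.6, 0, 0, -1, 0, 0, 0], [0.6, 0, 0, -1, 0, 0, 0], [0.6, 0, 0, -1, 0, 0, 0]],
  ],
)

```text
time_s: 8.4
position: [0.4137, 0.2878, 0.1246]
tool_rot: [[-1.0, 0.001, -0.005], [0.005, 0.0, -1.0], [-0.001, -1.0, -0.0]]
ft_force: [0.2, 0.0, 1.7]
grip_width: 0.0504
```

Emit:
carry_out(
  targets=[
    [[0.38, 0, 0, 0, 0, 0, 0], [0.34, 0, 0, 0, 0, 0, 0], [0.3, 0, 0, 0, 0, 0, 0], [0.25, 0, 0, 0, 0, 0, 0], [0.15, 0, 0, 0, 0, 0, 0], [0, 0, 0, 0, 0, 0, 0], [0, 0, 0, 0, 0, 0, 0], [0, 0, 0, 10, 0, 0, 0], [0, 0, 0, 25, 0, 0, 0], [0, 0, 0, 45, 0, 0, 0], [0, 0, 0, 70, 0, 0, 0], [0, 0, 0, 90, 0, 0, 0], [0, 0, 0, 96, 0, 0, 0], [0, 0, 0, 96, 0, 0, 0]],
  ],
)

```text
time_s: 9.57
position: [0.414, 0.2879, 0.2215]
tool_rot: [[-1.0, 0.003, -0.005], [0.005, 0.001, -1.0], [-0.003, -1.0, -0.001]]
ft_force: [-0.6, 0.1, -0.4]
grip_width: 0.0853
```

```bash
python3 snap.py 4 top 90 140 390 340
```

```text
[0.414  0.2879 0.2215] 0.0853 [-0.58  0.11 -0.43] [ 21.3  18.7  84.7   0.   76.4 111.6]
```

View pics/top4.png

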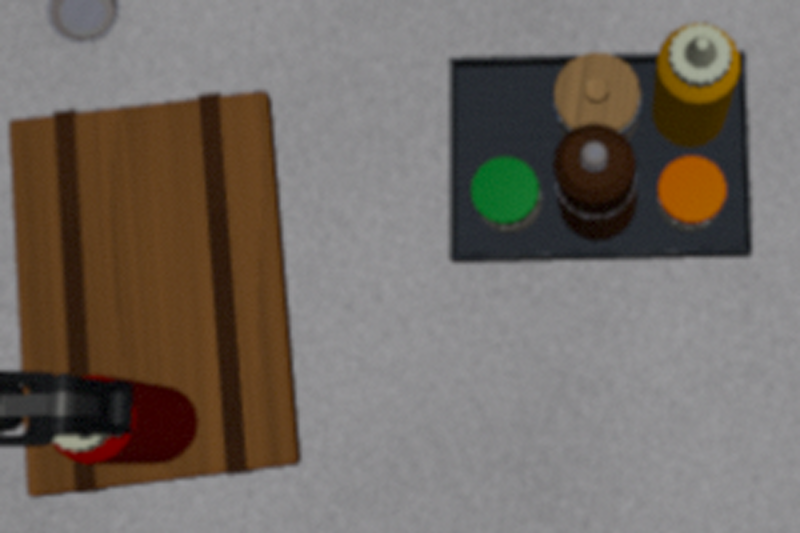

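Emit:
carry_out(
  targets=[
    [[0, 10, -20, 0, 0, 0, 0], [0, 24, -48, 0, 0, 0, 0], [0, 40, -80, 0, 0, 0, 0], [0, 56, -112, 0, 0, 0, 0], [0, 72, -144, 0, 0, 0, 0], [0, 88, -176, 0, 0, 0, 0], [0, 104, -208, 0, 0, 0, 0], [0, 118, -238, 0, 0, 0, 0], [0, 130, -264, 0, 0, 0, 0], [0, 140, -284, 0, 0, 0, 0], [0, 146, -296, 0, 0, 0, 0], [0, 146, -296, 0, 0, 0, 0], [0, 146, -296, -20, 0, 0, 0], [0, 146, -296, -40, 0, 0, 0], [0, 146, -296, -60, 0, 0, 0], [0, 146, -296, -70, 0, 0, 0], [0, 146, -296, -78, 0, 0, 0], [0, 146, -296, -80, 0, 0, 0], [0, 146, -296, -80, 0, 0, 0]],
  ],
)

```text
time_s: 11.25
position: [0.5596, -0.0078, 0.1403]
tool_rot: [[-1.0, -0.0, -0.004], [0.004, 0.0, -1.0], [0.0, -1.0, -0.0]]
ft_force: [-0.0, -0.3, 0.5]
grip_width: 0.0854
```

```bash
python3 snap.py 5 scene 230 170 410 305
```

```text
[ 0.5596 -0.0078  0.1403] 0.0854 [-0.01 -0.25  0.53] [-12.9  28.8  82.8   0.   68.4  77.3]
```

View pics/scene5.png

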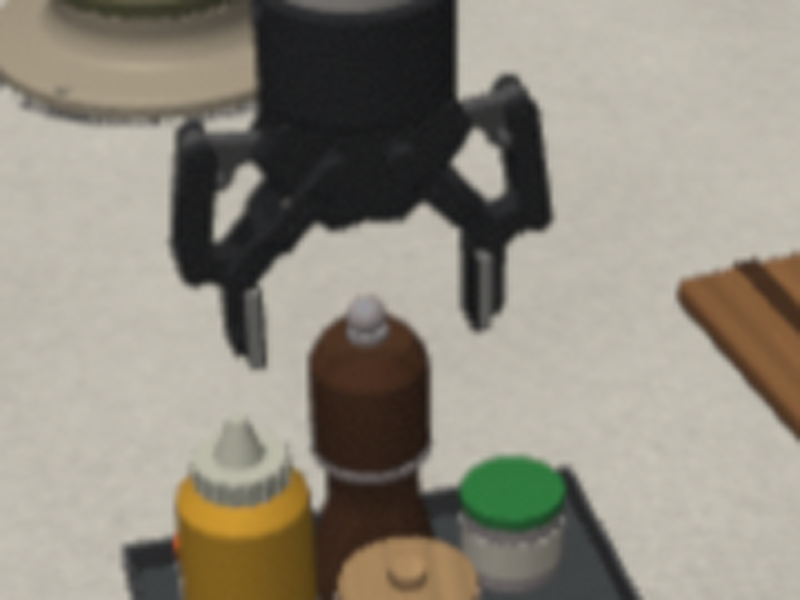

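Emit:
carry_out(
  targets=[
    [[0, 0, 0, -8, 0, 0, 0], [0, 0, 0, -16, 0, 0, 0], [0, 0, 0, -23, 0, 0, 0], [0, 0, 0, -28, 0, 0, 0], [0, 0, 0, -29, 0, 0, 0], [0, 0, 0, -29, 0, 0, 0], [0.1, 0, 0, -29, 0, 0, 0], [0.2, 0, 0, -29, 0, 0, 0], [0.25, 0, 0, -29, 0, 0, 0], [0.3, 0, 0, -29, 0, 0, 0], [0.34, 0, 0, -29, 0, 0, 0], [0.38, 0, 0, -29, 0, 0, 0], [0.42, 0, 0, -29, 0, 0, 0], [0.5, 0, 0, -29, 0, 0, 0], [0.6, 0, 0, -29, 0, 0, 0], [0.6, 0, 0, -29, 0, 0, 0], [0.6, 0, 0, -29, 0, 0, 0]],
  ],
)

```text
time_s: 12.77
position: [0.5598, -0.0081, 0.1116]
tool_rot: [[-1.0, 0.001, -0.005], [0.005, 0.0, -1.0], [-0.001, -1.0, -0.0]]
ft_force: [-0.0, 2.6, 4.0]
grip_width: 0.049
```

```bash
python3 snap.py 6 scene 250 200 390 305
python3 - <<'E'
from h import *
# mill centre column in scene before/after: dark brown pixels in head rows
for k in "056":
    d=load(f"scene{k}.pkl")["img"].astype(int); o=[]
    for r in range(255,268):
        p=d[r,290:335]; m=(p[:,0]-p[:,2]>15)&(p.sum(1)<260); o.append(np.flatnonzero(m)[[0,-1]]+290)
    print(k,np.mean(o,0))
E
```

```text
[ 0.5598 -0.0081  0.1116] 0.049 [-0.04  2.59  3.96] [-13.   30.8  84.7   0.   64.4  77.3]
0 [300.46153846 324.84615385]
5 [300.46153846 324.84615385]
6 [301.         324.76923077]
```

View pics/scene6.png

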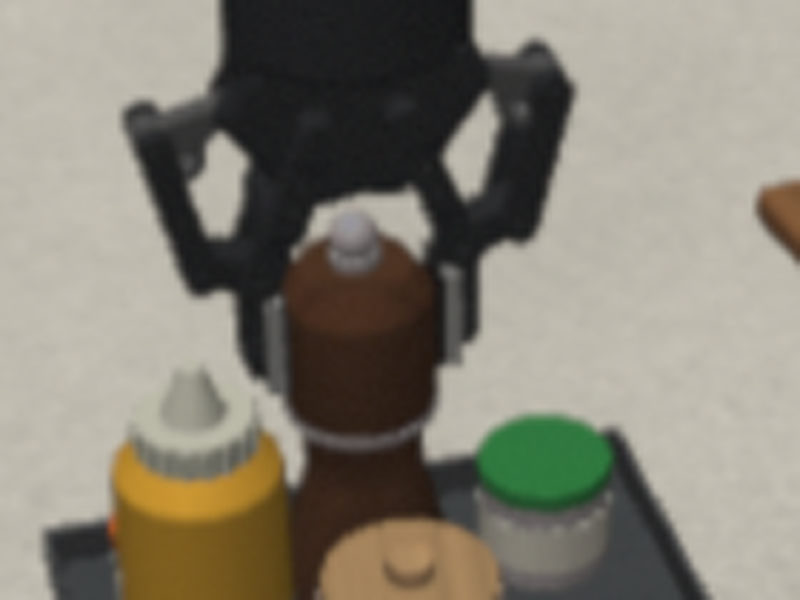

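Emit:
carry_out(
  targets=[
    [[0.6, 0, 0, 3, 0, 0, 0], [0.6, 0, 0, 8, 0, 0, 0], [0.6, 0, 0, 16, 0, 0, 0], [0.6, 0, 0, 26, 0, 0, 0], [0.6, 0, 0, 38, 0, 0, 0], [0.6, 0, 0, 50, 0, 0, 0], [0.6, 0, 0, 62, 0, 0, 0], [0.6, 0, 0, 71, 0, 0, 0], [0.6, 0, 0, 77, 0, 0, 0], [0.6, 0, 0, 80, 0, 0, 0], [0.6, 0, 0, 80, 0, 0, 0], [0.6, 0, 0, 80, 0, 0, 0]],
  ],
)

```text
time_s: 13.87
position: [0.5594, -0.0082, 0.191]
tool_rot: [[-1.0, -0.001, -0.005], [0.005, 0.0, -1.0], [0.001, -1.0, -0.0]]
ft_force: [-0.4, -0.1, -2.5]
grip_width: 0.0492
```

Emit:
carry_out(
  targets=[
    [[0.6, -1, 5, 0, 0, 0, 0], [0.6, -3, 15, 0, 0, 0, 0], [0.6, -5, 30, 0, 0, 0, 0], [0.6, -8, 48, 0, 0, 0, 0], [0.6, -12, 68, 0, 0, 0, 0], [0.6, -16, 92, 0, 0, 0, 0], [0.6, -20, 116, 0, 0, 0, 0], [0.6, -25, 140, 0, 0, 0, 0], [0.6, -29, 164, 0, 0, 0, 0], [0.6, -33, 188, 0, 0, 0, 0], [0.6, -37, 212, 0, 0, 0, 0], [0.6, -41, 234, 0, 0, 0, 0], [0.6, -45, 254, 0, 0, 0, 0], [0.6, -48, 272, 0, 0, 0, 0], [0.6, -51, 287, 0, 0, 0, 0], [0.6, -53, 298, 0, 0, 0, 0], [0.6, -54, 304, 0, 0, 0, 0], [0.6, -54, 305, 0, 0, 0, 0], [0.6, -54, 305, 0, 0, 0, 0], [0.6, -54, 305, 0, 0, 0, 0]],
  ],
)

```text
time_s: 15.53
position: [0.5058, 0.2962, 0.1912]
tool_rot: [[-1.0, -0.0, -0.005], [0.005, -0.0, -1.0], [0.0, -1.0, 0.0]]
ft_force: [0.5, -0.8, -2.2]
grip_width: 0.049
```

Emit:
carry_out(
  targets=[
    [[0.6, 0, 0, -4, 0, 0, 0], [0.6, 0, 0, -12, 0, 0, 0], [0.6, 0, 0, -22, 0, 0, 0], [0.6, 0, 0, -32, 0, 0, 0], [0.6, 0, 0, -42, 0, 0, 0], [0.6, 0, 0, -50, 0, 0, 0], [0.6, 0, 0, -56, 0, 0, 0], [0.6, 0, 0, -60, 0, 0, 0], [0.6, 0, 0, -62, 0, 0, 0], [0.6, 0, 0, -63, 0, 0, 0], [0.6, 0, 0, -64, 0, 0, 0], [0.6, 0, 0, -65, 0, 0, 0], [0.6, 0, 0, -66, 0, 0, 0], [0.6, 0, 0, -66, 0, 0, 0]],
  ],
)

```text
time_s: 16.7
position: [0.5056, 0.2968, 0.1254]
tool_rot: [[-1.0, 0.0, -0.005], [0.005, 0.0, -1.0], [-0.0, -1.0, -0.0]]
ft_force: [0.3, -0.5, -3.1]
grip_width: 0.0489
```

Emit:
carry_out(
  targets=[
    [[0.6, 0, 0, -0.5, 0, 0, 0], [0.6, 0, 0, -1, 0, 0, 0], [0.6, 0, 0, -1, 0, 0, 0], [0.6, 0, 0, -1, 0, 0, 0]],
  ],
)

```text
time_s: 17.03
position: [0.5058, 0.2968, 0.1247]
tool_rot: [[-1.0, 0.001, -0.004], [0.004, 0.0, -1.0], [-0.001, -1.0, -0.0]]
ft_force: [-0.7, 0.8, 1.6]
grip_width: 0.0491
```

```bash
python3 snap.py 7 scene 330 120 530 270
```

```text
[0.5058 0.2968 0.1247] 0.0491 [-0.69  0.83  1.65] [ 18.8  32.2  79.4  -0.   68.4 109.1]
```

View pics/scene7.png

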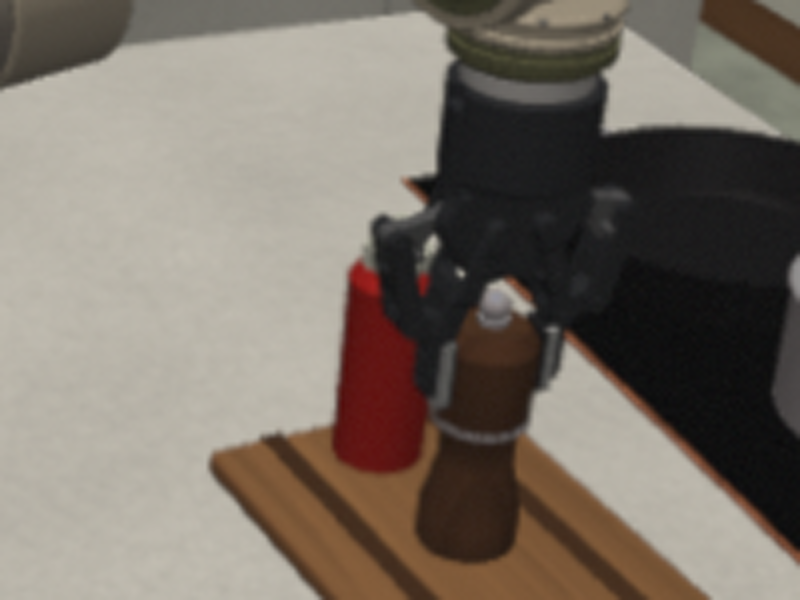

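Emit:
carry_out(
  targets=[
    [[0.4, 0, 0, 0, 0, 0, 0], [0.36, 0, 0, 0, 0, 0, 0], [0.32, 0, 0, 0, 0, 0, 0], [0.26, 0, 0, 0, 0, 0, 0], [0.15, 0, 0, 0, 0, 0, 0], [0, 0, 0, 0, 0, 0, 0], [0, 0, 0, 0, 0, 0, 0], [0, 0, 0, 10, 0, 0, 0], [0, 0, 0, 25, 0, 0, 0], [0, 0, 0, 45, 0, 0, 0], [0, 0, 0, 70, 0, 0, 0], [0, 0, 0, 90, 0, 0, 0], [0, 0, 0, 96, 0, 0, 0], [0, 0, 0, 96, 0, 0, 0]],
  ],
)

```text
time_s: 18.3
position: [0.506, 0.2969, 0.2222]
tool_rot: [[-1.0, 0.003, -0.004], [0.004, 0.001, -1.0], [-0.003, -1.0, -0.001]]
ft_force: [0.4, -1.2, -0.5]
grip_width: 0.0853
```

Emit:
carry_out(
  targets=[
    [[0, 8, -22, 0, 0, 0, 0], [0, 16, -52, 0, 0, 0, 0], [0, 27, -86, 0, 0, 0, 0], [0, 38, -120, 0, 0, 0, 0], [0, 49, -154, 0, 0, 0, 0], [0, 60, -188, 0, 0, 0, 0], [0, 71, -222, 0, 0, 0, 0], [0, 82, -256, 0, 0, 0, 0], [0, 92, -290, 0, 0, 0, 0], [0, 102, -320, 0, 0, 0, 0], [0, 110, -345, 0, 0, 0, 0], [0, 115, -362, 0, 0, 0, 0], [0, 117, -369, 0, 0, 0, 0], [0, 117, -369, 0, 0, 0, 0], [0, 117, -369, -20, 0, 0, 0], [0, 117, -369, -45, 0, 0, 0], [0, 117, -369, -65, 0, 0, 0], [0, 117, -369, -78, 0, 0, 0], [0, 117, -369, -80, 0, 0, 0], [0, 117, -369, -80, 0, 0, 0]],
  ],
)

```text
time_s: 19.97
position: [0.6222, -0.0707, 0.1399]
tool_rot: [[-1.0, -0.002, -0.003], [0.003, 0.001, -1.0], [0.002, -1.0, -0.001]]
ft_force: [0.7, -0.3, 0.2]
grip_width: 0.0855
```

```bash
python3 snap.py 8 scene 220 170 520 320
```

```text
[ 0.6222 -0.0707  0.1399] 0.0855 [ 0.75 -0.34  0.23] [-17.3  34.8  71.2   0.   74.1  72.9]
```

View pics/scene8.png

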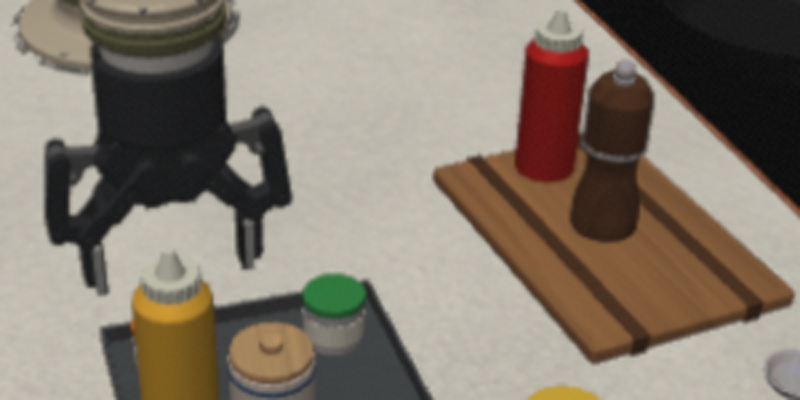

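Emit:
carry_out(
  targets=[
    [[0, 0, -0.5, -8, 0, 0, 0], [0, 0, -0.5, -16, 0, 0, 0], [0, 0, -0.5, -23, 0, 0, 0], [0, 0, -0.5, -28, 0, 0, 0], [0, 0, -0.5, -29, 0, 0, 0], [0, 0, -0.5, -29, 0, 0, 0], [0.1, 0, -0.5, -29, 0, 0, 0], [0.2, 0, -0.5, -29, 0, 0, 0], [0.25, 0, -0.5, -29, 0, 0, 0], [0.28, 0, -0.5, -29, 0, 0, 0], [0.31, 0, -0.5, -29, 0, 0, 0]],
  ],
)

```text
time_s: 20.98
position: [0.6227, -0.0727, 0.1115]
tool_rot: [[-1.0, 0.0, -0.005], [0.005, -0.0, -1.0], [-0.0, -1.0, 0.0]]
ft_force: [-0.3, -0.4, 0.9]
grip_width: 0.059
```

```bash
python3 snap.py 9 scene 240 200 360 290
```

```text
[ 0.6227 -0.0727  0.1115] 0.059 [-0.29 -0.44  0.91] [-17.5  36.5  73.1   0.   70.4  72.8]
```

View pics/scene9.png

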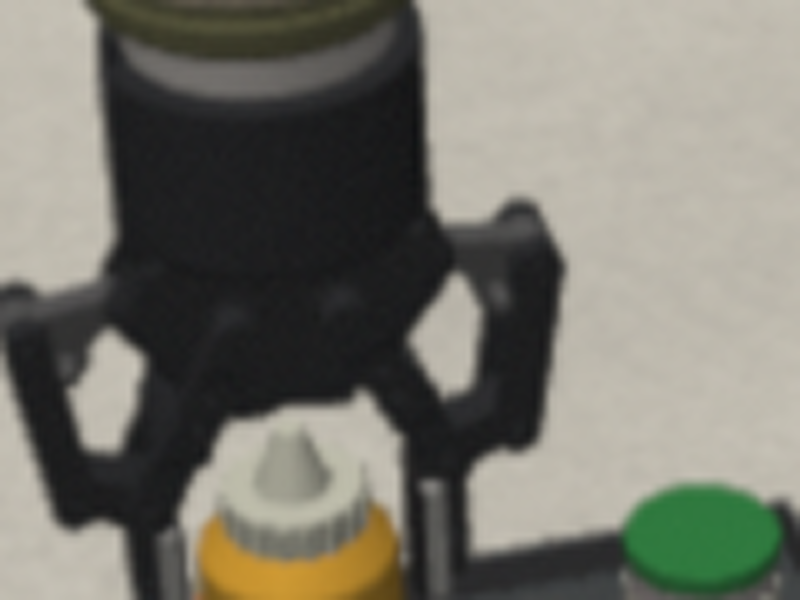

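Emit:
carry_out(
  targets=[
    [[0.33, 0, 0, 0, 0, 0, 0], [0.35, 0, 0, 0, 0, 0, 0], [0.37, 0, 0, 0, 0, 0, 0], [0.4, 0, 0, 0, 0, 0, 0], [0.5, 0, 0, 0, 0, 0, 0], [0.6, 0, 0, 0, 0, 0, 0], [0.6, 0, 0, 0, 0, 0, 0], [0.6, 0, 0, 0, 0, 0, 0]],
  ],
)

```text
time_s: 21.75
position: [0.6228, -0.0728, 0.1116]
tool_rot: [[-1.0, 0.001, -0.005], [0.005, -0.0, -1.0], [-0.001, -1.0, 0.0]]
ft_force: [-0.4, -0.6, 2.9]
grip_width: 0.0507
```

```bash
python3 snap.py 10 scene 240 200 360 290;python3 - <<'E'
from h import *
for k in ("0","8","9","10"):
    d=load(f"scene{k}.pkl")["img"].astype(float); o=[]
    for r in range(300,325):
        p=d[r,265:312]; s=np.clip(p[:,0]-1.7*p[:,2]-25,0,40)/40; xs=np.arange(265,312); o.append((s*xs).sum()/s.sum())
    print(k,np.mean(o))
E
```

```text
[ 0.6228 -0.0728  0.1116] 0.0507 [-0.35 -0.64  2.89] [-17.5  36.5  73.   -0.   70.4  72.8]
0 285.53559716218433
8 285.7299224750862
9 285.730261765041
10 285.7340933769824
```

Emit:
carry_out(
  targets=[
    [[0.6, 0, 0, 3, 0, 0, 0], [0.6, 0, 0, 8, 0, 0, 0], [0.6, 0, 0, 16, 0, 0, 0], [0.6, 0, 0, 28, 0, 0, 0], [0.6, 0, 0, 42, 0, 0, 0], [0.6, 0, 0, 56, 0, 0, 0], [0.6, 0, 0, 70, 0, 0, 0], [0.6, 0, 0, 81, 0, 0, 0], [0.6, 0, 0, 88, 0, 0, 0], [0.6, 0, 0, 90, 0, 0, 0], [0.6, 0, 0, 90, 0, 0, 0], [0.6, 0, 0, 90, 0, 0, 0]],
  ],
)

```text
time_s: 22.85
position: [0.6224, -0.0727, 0.2007]
tool_rot: [[-1.0, -0.001, -0.005], [0.005, 0.0, -1.0], [0.001, -1.0, -0.0]]
ft_force: [0.2, -0.7, -3.5]
grip_width: 0.0506
```

Emit:
carry_out(
  targets=[
    [[0.6, 0, 6, 0, 0, 0, 0], [0.6, -1, 18, 0, 0, 0, 0], [0.6, -2, 35, 0, 0, 0, 0], [0.6, -4, 58, 0, 0, 0, 0], [0.6, -6, 84, 0, 0, 0, 0], [0.6, -8, 112, 0, 0, 0, 0], [0.6, -10, 141, 0, 0, 0, 0], [0.6, -12, 170, 0, 0, 0, 0], [0.6, -14, 199, 0, 0, 0, 0], [0.6, -16, 228, 0, 0, 0, 0], [0.6, -18, 257, 0, 0, 0, 0], [0.6, -20, 285, 0, 0, 0, 0], [0.6, -21, 310, 0, 0, 0, 0], [0.6, -22, 332, 0, 0, 0, 0], [0.6, -23, 350, 0, 0, 0, 0], [0.6, -24, 364, 0, 0, 0, 0], [0.6, -25, 373, 0, 0, 0, 0], [0.6, -25, 377.5, 0, 0, 0, 0], [0.6, -25, 377.5, 0, 0, 0, 0], [0.6, -25, 377.5, 0, 0, 0, 0]],
  ],
)

```text
time_s: 24.52
position: [0.5977, 0.3042, 0.2012]
tool_rot: [[-1.0, -0.0, -0.005], [0.005, -0.0, -1.0], [0.0, -1.0, 0.0]]
ft_force: [0.1, -1.0, -2.9]
grip_width: 0.0507
```

Emit:
carry_out(
  targets=[
    [[0.6, 0, 0, -4, 0, 0, 0], [0.6, 0, 0, -12, 0, 0, 0], [0.6, 0, 0, -22, 0, 0, 0], [0.6, 0, 0, -34, 0, 0, 0], [0.6, 0, 0, -46, 0, 0, 0], [0.6, 0, 0, -56, 0, 0, 0], [0.6, 0, 0, -64, 0, 0, 0], [0.6, 0, 0, -69, 0, 0, 0], [0.6, 0, 0, -72, 0, 0, 0], [0.6, 0, 0, -74, 0, 0, 0], [0.6, 0, 0, -75, 0, 0, 0], [0.6, 0, 0, -76, 0, 0, 0], [0.6, 0, 0, -76, 0, 0, 0]],
  ],
)

```text
time_s: 25.6
position: [0.5977, 0.3048, 0.1255]
tool_rot: [[-1.0, 0.0, -0.005], [0.005, 0.0, -1.0], [-0.0, -1.0, -0.0]]
ft_force: [-0.1, 0.6, -3.3]
grip_width: 0.0509
```

Emit:
carry_out(
  targets=[
    [[0.6, 0, 0, -0.5, 0, 0, 0], [0.6, 0, 0, -1, 0, 0, 0], [0.6, 0, 0, -1, 0, 0, 0], [0.6, 0, 0, -1, 0, 0, 0]],
  ],
)

```text
time_s: 25.93
position: [0.5977, 0.3048, 0.1246]
tool_rot: [[-1.0, 0.0, -0.005], [0.005, 0.0, -1.0], [-0.0, -1.0, -0.0]]
ft_force: [0.4, 0.8, -1.7]
grip_width: 0.0506
```

```bash
python3 snap.py 11 scene 330 120 530 270
```

```text
[0.5977 0.3048 0.1246] 0.0506 [ 0.4   0.82 -1.66] [ 16.9  39.8  63.8   0.   76.4 107.2]
```

View pics/scene11.png

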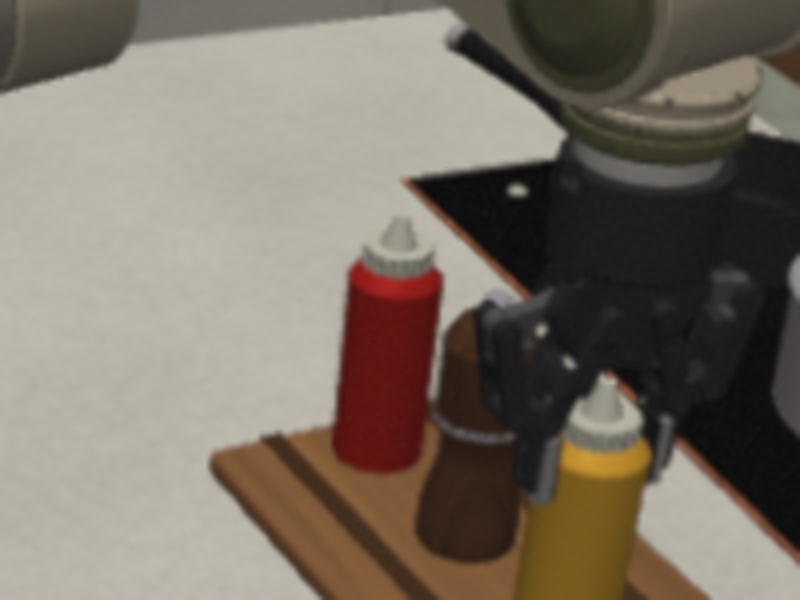

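Contact is only just starting (load -3.3 → -1.7), so go 0.5 mm more, then release.

Emit:
carry_out(
  targets=[
    [[0.6, 0, 0, -0.3, 0, 0, 0], [0.6, 0, 0, -0.5, 0, 0, 0], [0.6, 0, 0, -0.5, 0, 0, 0]],
  ],
)

```text
time_s: 26.28
position: [0.5978, 0.3048, 0.1246]
tool_rot: [[-1.0, 0.001, -0.005], [0.005, 0.0, -1.0], [-0.001, -1.0, -0.0]]
ft_force: [-1.8, -1.1, 4.4]
grip_width: 0.0505
```

Emit:
carry_out(
  targets=[
    [[0.38, 0, 0, 0, 0, 0, 0], [0.35, 0, 0, 0, 0, 0, 0], [0.31, 0, 0, 0, 0, 0, 0], [0.25, 0, 0, 0, 0, 0, 0], [0.15, 0, 0, 0, 0, 0, 0], [0, 0, 0, 0, 0, 0, 0], [0, 0, 0, 0, 0, 0, 0], [0, 0, 0, 10, 0, 0, 0], [0, 0, 0, 25, 0, 0, 0], [0, 0, 0, 45, 0, 0, 0], [0, 0, 0, 70, 0, 0, 0], [0, 0, 0, 90, 0, 0, 0], [0, 0, 0, 96.5, 0, 0, 0], [0, 0, 0, 96.5, 0, 0, 0]],
  ],
)

```text
time_s: 27.45
position: [0.5981, 0.3049, 0.2226]
tool_rot: [[-1.0, 0.004, -0.005], [0.005, 0.001, -1.0], [-0.004, -1.0, -0.001]]
ft_force: [-0.3, -0.2, -0.4]
grip_width: 0.0854
```

```bash
python3 snap.py 12
python3 - <<'E'
from h import *
T=load("top12.pkl");S=load("scene12.pkl")
crop(T,250,140,380,245,6,"pics/t12.png")
crop(S,250,225,390,345,5,"pics/s12.png")
E
```

```text
[0.5981 0.3049 0.2226] 0.0854 [-0.32 -0.22 -0.37] [ 16.9  35.4  55.7   0.   88.7 107.2]
```

View pics/both12.png

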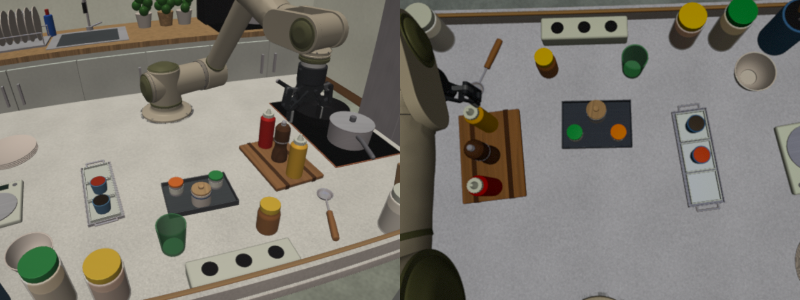

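View pics/t12.png

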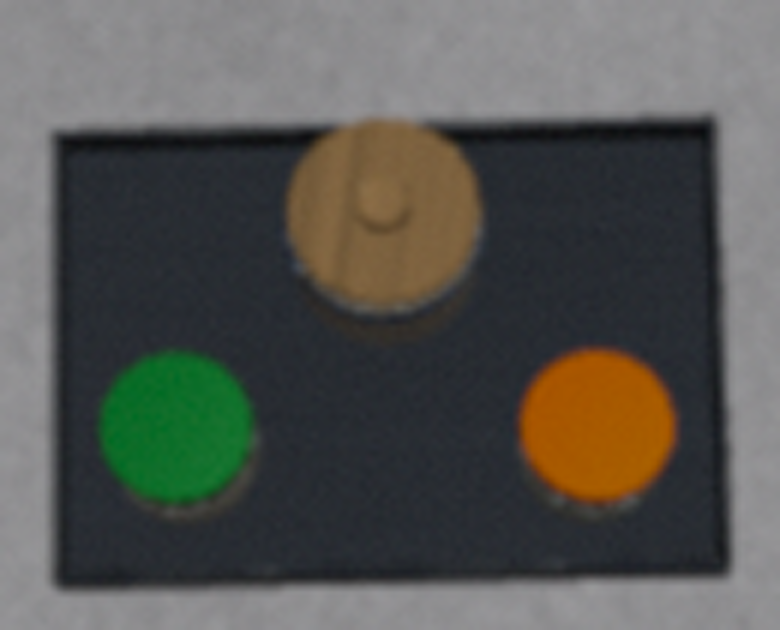

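View pics/s12.png

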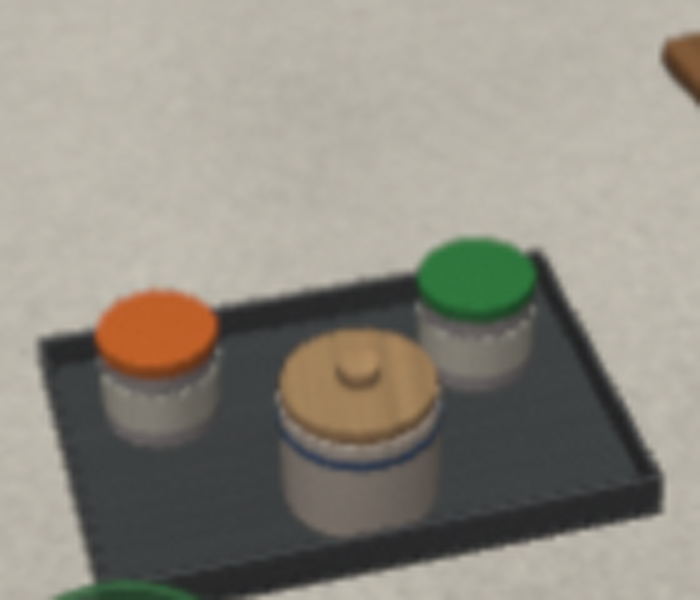

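```bash
cat > fit.py <<'E'
from h import *
def fitlid(d,lo,hi,box,z):
    h=cv2.cvtColor(cv2.resize(d["img"],None,fx=4,fy=4,interpolation=cv2.INTER_CUBIC),cv2.COLOR_RGB2HSV)
    m=cv2.inRange(h,np.array(lo),np.array(hi)); k=np.zeros_like(m); x0,y0,x1,y1=[4*b for b in box];k[y0:y1,x0:x1]=m[y0:y1,x0:x1]
    k=cv2.morphologyEx(k,cv2.MORPH_CLOSE,np.ones((9,9)))
    ct=max(cv2.findContours(k,cv2.RETR_EXTERNAL,cv2.CHAIN_APPROX_NONE)[0],key=cv2.contourArea); ct=cv2.convexHull(ct).reshape(-1,2)
    # dense hull
    e=cv2.fitEllipse(ct.astype(np.float32)); c=(np.array(e[0])+.5)/4-.5
    p=(ct+.5)/4-.5; P=plane(d,p,z)[:,:2]; cc,r=cv2.minEnclosingCircle(P.astype(np.float32)*1000)
    return c.round(2), plane(d,[c],z)[0].round(4), np.round(np.array(e[1])/4,2), np.round(cc,1),round(2*r,1)
E
python3 - <<'E'
from fit import *
T=load("top12.pkl");S=load("scene12.pkl")
lo,hi=(8,60,90),(20,160,255)
a=fitlid(T,lo,hi,(290,155,335,195),.057); b=fitlid(S,lo,hi,(300,285,345,315),.057)
print(a);print(b);print(tri(T,[a[0]],S,[b[0]]).round(4))
g=((50,120,60),(75,255,255)); o=((5,180,120),(20,255,255))
for n,(l,h),bt,bs in(("green",g,(260,190,300,230),(330,268,362,292)),("orange",o,(330,190,370,230),(265,278,298,305))):
    a=fitlid(T,l,h,bt,.045);b=fitlid(S,l,h,bs,.045);print(n,a[1],b[1],tri(T,[a[0]],S,[b[0]]).round(4))
# compare tall items known on board: nozzle/btn
E
```

```text
(array([313.54, 175.03]), array([ 0.6207, -0.0092,  0.057 ]), array([31.59, 31.99]), array([620.9,  -9. ]), 57.9)
(array([321.31, 301.79]), array([ 0.6282, -0.0104,  0.057 ]), array([23.97, 32.5 ]), array([627.5, -10.5]), 64.3)
[[ 6.223e-01 -9.000e-03  5.170e-02  3.000e-04]]
green [0.5611 0.0539 0.045 ] [0.5686 0.0523 0.045 ] [[0.5622 0.0544 0.0397 0.    ]]
orange [ 0.5578 -0.0702  0.045 ] [ 0.5649 -0.0712  0.045 ] [[ 5.589e-01 -7.040e-02  4.000e-02  2.000e-04]]
```

Emit:
carry_out(
  targets=[
    [[0, 2, -20, 0, 0, 0, 0], [0, 4, -48, 0, 0, 0, 0], [0, 7, -80, 0, 0, 0, 0], [0, 9, -112, 0, 0, 0, 0], [0, 11, -144, 0, 0, 0, 0], [0, 13, -176, 0, 0, 0, 0], [0, 15, -208, 0, 0, 0, 0], [0, 18, -240, 0, 0, 0, 0], [0, 20, -268, 0, 0, 0, 0], [0, 22, -290, 0, 0, 0, 0], [0, 23, -306, -10, 0, 0, 0], [0, 23.5, -314.5, -25, 0, 0, 0], [0, 23.5, -314.5, -45, 0, 0, 0], [0, 23.5, -314.5, -70, 0, 0, 0], [0, 23.5, -314.5, -90, 0, 0, 0], [0, 23.5, -314.5, -105, 0, 0, 0], [0, 23.5, -314.5, -118, 0, 0, 0], [0, 23.5, -314.5, -120, 0, 0, 0], [0, 23.5, -314.5, -120, 0, 0, 0]],
  ],
)

```text
time_s: 29.13
position: [0.6203, -0.0096, 0.0986]
tool_rot: [[-1.0, -0.004, -0.005], [0.005, 0.001, -1.0], [0.004, -1.0, -0.001]]
ft_force: [0.6, -0.1, -1.1]
grip_width: 0.0854
```

```bash
python3 snap.py 13 scene 250 215 410 335
```

```text
[ 0.6203 -0.0096  0.0986] 0.0854 [ 0.64 -0.08 -1.09] [-11.8  36.9  74.9   0.   68.5  78.5]
```

View pics/scene13.png

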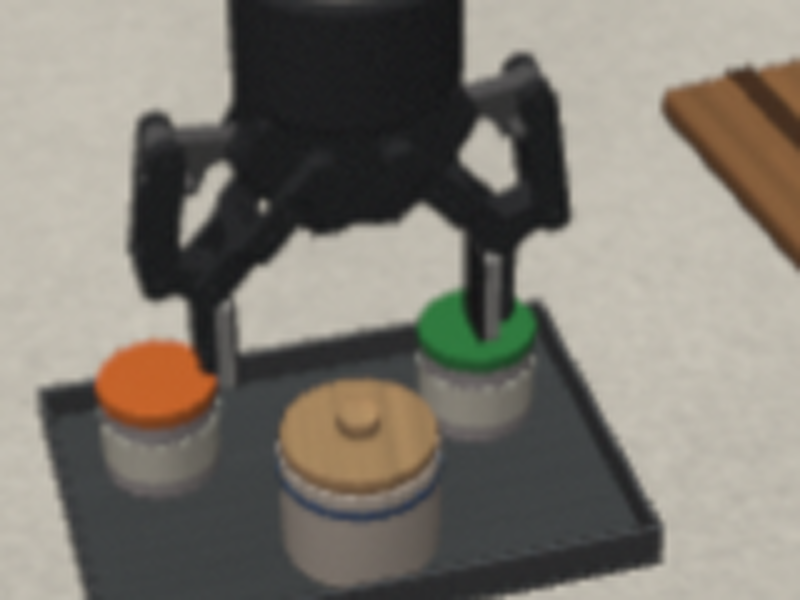

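Emit:
carry_out(
  targets=[
    [[0, 0, 0, -8, 0, 0, 0], [0, 0, 0, -20, 0, 0, 0], [0, 0, 0, -33, 0, 0, 0], [0, 0, 0, -45, 0, 0, 0], [0, 0, 0, -53, 0, 0, 0], [0, 0, 0, -57, 0, 0, 0], [0, 0, 0, -58, 0, 0, 0], [0, 0, 0, -58, 0, 0, 0], [0.1, 0, 0, -58, 0, 0, 0], [0.15, 0, 0, -58, 0, 0, 0], [0.2, 0, 0, -58, 0, 0, 0], [0.24, 0, 0, -58, 0, 0, 0], [0.28, 0, 0, -58, 0, 0, 0], [0.32, 0, 0, -58, 0, 0, 0], [0.36, 0, 0, -58, 0, 0, 0], [0.45, 0, 0, -58, 0, 0, 0], [0.5, 0, 0, -58, 0, 0, 0], [0.5, 0, 0, -58, 0, 0, 0]],
  ],
)

```text
time_s: 30.73
position: [0.6213, -0.0096, 0.0428]
tool_rot: [[-1.0, 0.001, -0.005], [0.005, 0.0, -1.0], [-0.001, -1.0, -0.0]]
ft_force: [-0.2, 1.1, 4.9]
grip_width: 0.0565
```

```bash
python3 snap.py 14 scene 250 215 410 335
python3 - <<'E'
from fit import *
for k in("12","14"): print(fitlid(load(f"scene{k}.pkl"),(8,60,90),(20,160,255),(300,285,345,315),.057)[0])
E
```

```text
[ 0.6213 -0.0096  0.0428] 0.0565 [-0.19  1.09  4.94] [-11.8  40.8  77.7   0.   61.4  78.5]
[321.31 301.79]
[321.45 301.91]
```

View pics/scene14.png

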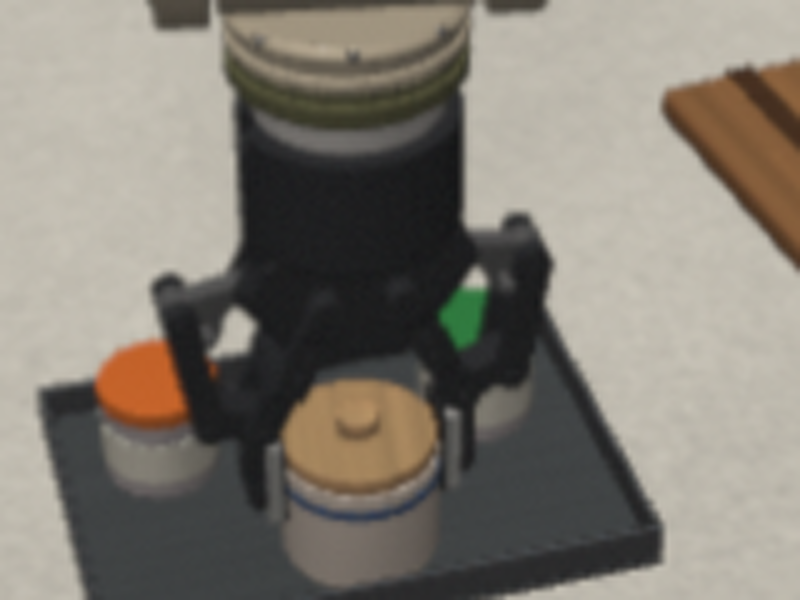

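Emit:
carry_out(
  targets=[
    [[0.5, 0, 0, 3, 0, 0, 0], [0.5, 0, 0, 8, 0, 0, 0], [0.5, 0, 0, 16, 0, 0, 0], [0.5, 0, 0, 28, 0, 0, 0], [0.5, 0, 0, 42, 0, 0, 0], [0.5, 0, 0, 56, 0, 0, 0], [0.5, 0, 0, 68, 0, 0, 0], [0.5, 0, 0, 76, 0, 0, 0], [0.5, 0, 0, 80, 0, 0, 0], [0.5, 0, 0, 80, 0, 0, 0], [0.5, 0, 0, 80, 0, 0, 0]],
  ],
)

```text
time_s: 31.75
position: [0.6209, -0.0097, 0.122]
tool_rot: [[-1.0, -0.001, -0.005], [0.005, 0.0, -1.0], [0.001, -1.0, -0.0]]
ft_force: [-0.5, 0.3, -3.3]
grip_width: 0.0566
```

Emit:
carry_out(
  targets=[
    [[0.5, -3, -4, 0, 0, 0, 0], [0.5, -9, -12, 0, 0, 0, 0], [0.5, -18, -24, 0, 0, 0, 0], [0.5, -30, -40, 0, 0, 0, 0], [0.5, -45, -60, 0, 0, 0, 0], [0.5, -62, -83, 0, 0, 0, 0], [0.5, -80, -107, 0, 0, 0, 0], [0.5, -98, -131, 0, 0, 0, 0], [0.5, -116, -155, 0, 0, 0, 0], [0.5, -134, -179, 0, 0, 0, 0], [0.5, -151, -203, 0, 0, 0, 0], [0.5, -167, -224, 0, 0, 0, 0], [0.5, -182, -244, 0, 0, 0, 0], [0.5, -195, -262, 0, 0, 0, 0], [0.5, -206, -277, 0, 0, 0, 0], [0.5, -215, -289, 0, 0, 0, 0], [0.5, -221, -296, 0, 0, 0, 0], [0.5, -223, -299, 0, 0, 0, 0], [0.5, -223, -299, 0, 0, 0, 0], [0.5, -223, -299, 0, 0, 0, 0]],
  ],
)

```text
time_s: 33.42
position: [0.3982, -0.3083, 0.1222]
tool_rot: [[-1.0, -0.0, -0.004], [0.004, 0.0, -1.0], [0.0, -1.0, -0.0]]
ft_force: [0.9, -0.3, -1.6]
grip_width: 0.057
```

Emit:
carry_out(
  targets=[
    [[0.5, 0, 0, -4, 0, 0, 0], [0.5, 0, 0, -12, 0, 0, 0], [0.5, 0, 0, -22, 0, 0, 0], [0.5, 0, 0, -34, 0, 0, 0], [0.5, 0, 0, -44, 0, 0, 0], [0.5, 0, 0, -52, 0, 0, 0], [0.5, 0, 0, -58, 0, 0, 0], [0.5, 0, 0, -61, 0, 0, 0], [0.5, 0, 0, -62, 0, 0, 0], [0.5, 0, 0, -62, 0, 0, 0]],
  ],
)

```text
time_s: 34.25
position: [0.3982, -0.3087, 0.0603]
tool_rot: [[-1.0, 0.0, -0.004], [0.004, -0.0, -1.0], [-0.0, -1.0, 0.0]]
ft_force: [-0.3, -0.6, -2.3]
grip_width: 0.0564
```

```bash
python3 snap.py 15 scene 100 190 228 286;  python3 - <<'E'
from h import *
crop(load("top15.pkl"),400,220,560,340,5,"pics/top15.png")
E
```

```text
[ 0.3982 -0.3087  0.0603] 0.0564 [-0.32 -0.57 -2.32] [-51.3  30.8  96.8   0.   52.4  39. ]
```

View pics/scene15.png

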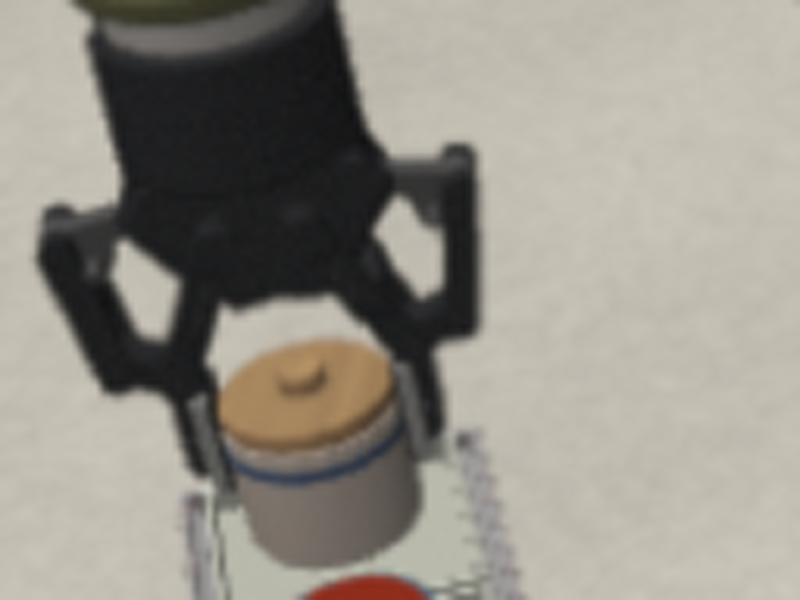

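View pics/top15.png

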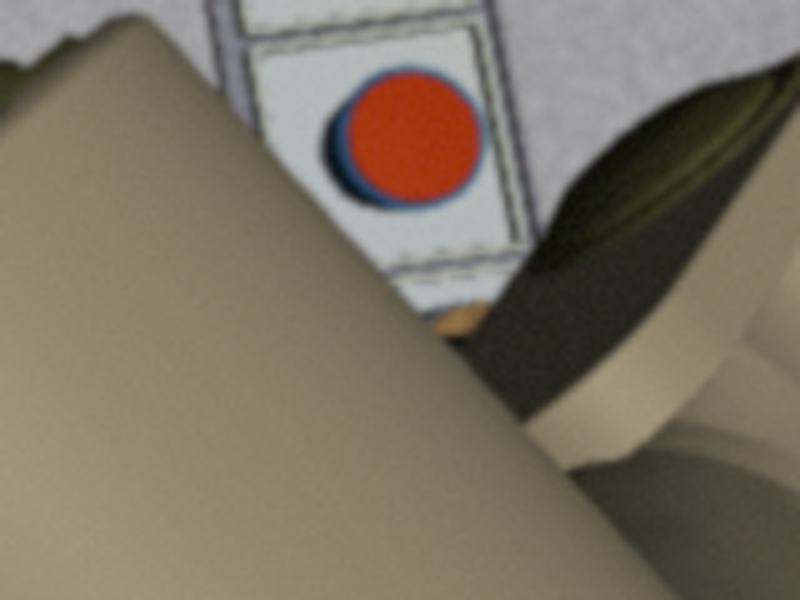

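Run:
```python
from h import *
T=load("top0.pkl");S=load("scene0.pkl")
c=lambda p,s,o:(np.array(p,float)+.5)/s-.5+np.array(o)
q=plane(T,c([(30,63),(207,40),(301,522),(117,548)],3.2,(425,160)),.010)[:,:2]
e=[np.linalg.norm(q[i]-q[i-1]) for i in range(4)];print(q.round(4).tolist(),np.round(e,4))
m=q.mean(0);u=(q[0]+q[1]-q[2]-q[3]);u/=np.linalg.norm(u);print(m,np.degrees(np.arctan2(u[1],u[0])),"empty dish",m-.0895*u)
s=plane(S,c([(398,482),(107,560),(52,100),(278,48)],5,(120,250)),.010)[:,:2]
e=[np.linalg.norm(s[i]-s[i-1]) for i in range(4)];print(s.round(4).tolist(),np.round(e,4))
m=s.mean(0);u=(s[0]+s[1]-s[2]-s[3]);u/=np.linalg.norm(u);print(m,np.degrees(np.arctan2(u[1],u[0])),"empty dish scene",m-.0895*u)
# dish dividers: floor centre from inner floor corners z=.006 top
f=plane(T,c([(95,128),(420,92),(482,425),(148,472)],7.5,(448,262)),.006);print("floor",f[:,:2].mean(0),np.round([np.linalg.norm(f[i]-f[i-1]) for i in range(4)],4))
```

```text
[[0.6195, -0.2317], [0.63, -0.3345], [0.3542, -0.3634], [0.3427, -0.2616]] [0.2784 0.1033 0.2773 0.1024]
[ 0.48658647 -0.29778868] 6.072816638218717 empty dish [ 0.39758872 -0.30725709]
[[0.6292, -0.2325], [0.6399, -0.3332], [0.3602, -0.3612], [0.3498, -0.2643]] [0.2811 0.1012 0.2811 0.0974]
[ 0.4947856  -0.29780461] 6.102444612798782 empty dish scene [ 0.40579276 -0.30731904]
floor [ 0.39798916 -0.31044403] [0.0818 0.0784 0.0794 0.0798]
```

Emit:
carry_out(
  targets=[
    [[0.5, 0, 0.5, -2, 0, 0, 0], [0.5, 0, 1, -5, 0, 0, 0], [0.5, 0, 1, -8, 0, 0, 0], [0.5, 0, 1, -10, 0, 0, 0], [0.5, 0, 1, -11, 0, 0, 0], [0.5, 0, 1, -12, 0, 0, 0], [0.5, 0, 1, -13, 0, 0, 0], [0.5, 0, 1, -13.5, 0, 0, 0], [0.5, 0, 1, -13.5, 0, 0, 0]],
  ],
)

```text
time_s: 35.1
position: [0.3981, -0.3077, 0.0467]
tool_rot: [[-1.0, -0.0, -0.005], [0.005, 0.0, -1.0], [0.0, -1.0, -0.0]]
ft_force: [-0.1, -0.6, -2.2]
grip_width: 0.0565
```

Emit:
carry_out(
  targets=[
    [[0.5, 0, 0, -0.5, 0, 0, 0], [0.5, 0, 0, -1, 0, 0, 0], [0.5, 0, 0, -1.5, 0, 0, 0], [0.5, 0, 0, -1.5, 0, 0, 0]],
  ],
)

```text
time_s: 35.43
position: [0.3982, -0.3078, 0.0458]
tool_rot: [[-1.0, 0.0, -0.004], [0.004, -0.0, -1.0], [-0.0, -1.0, 0.0]]
ft_force: [-0.6, 0.9, 3.4]
grip_width: 0.0567
```

```bash
python3 snap.py 16 scene 100 190 228 286
```

```text
[ 0.3982 -0.3078  0.0458] 0.0567 [-0.61  0.93  3.41] [-51.2  32.1  97.7  -0.   50.2  39.1]
```

View pics/scene16.png

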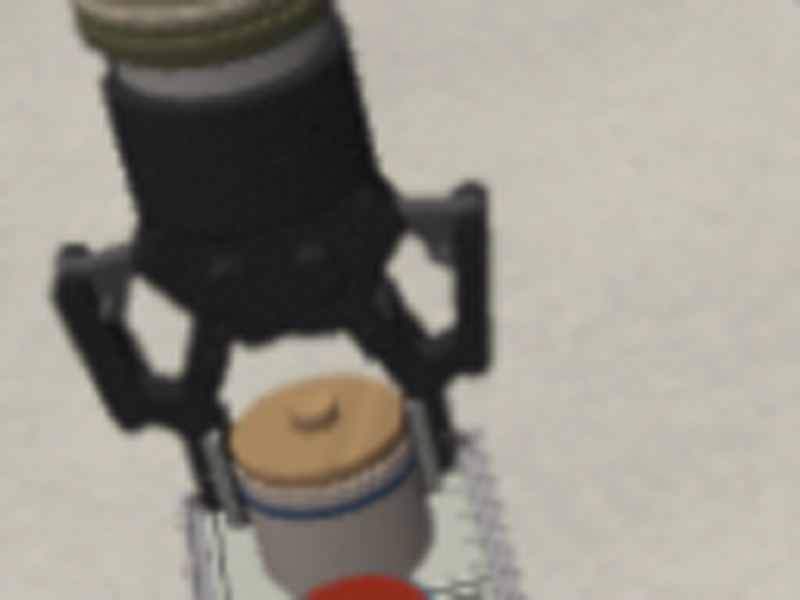

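Emit:
carry_out(
  targets=[
    [[0.33, 0, 0, 0, 0, 0, 0], [0.3, 0, 0, 0, 0, 0, 0], [0.26, 0, 0, 0, 0, 0, 0], [0.2, 0, 0, 0, 0, 0, 0], [0.1, 0, 0, 0, 0, 0, 0], [0, 0, 0, 0, 0, 0, 0], [0, 0, 0, 0, 0, 0, 0], [0, 0, 0, 8, 0, 0, 0], [0, 0, 0, 20, 0, 0, 0], [0, 0, 0, 40, 0, 0, 0], [0, 0, 0, 65, 0, 0, 0], [0, 0, 0, 95, 0, 0, 0], [0, 0, 0, 125, 0, 0, 0], [0, 0, 0, 150, 0, 0, 0], [0, 0, 0, 168, 0, 0, 0], [0, 0, 0, 175, 0, 0, 0]],
  ],
)

```text
time_s: 36.87
position: [0.3985, -0.3081, 0.2236]
tool_rot: [[-1.0, 0.003, -0.004], [0.004, -0.004, -1.0], [-0.003, -1.0, 0.004]]
ft_force: [0.7, -0.0, 0.6]
grip_width: 0.0856
```

Emit:
carry_out(
  targets=[
    [[0, 0, 20, 0, 0, 0, 0], [0, 0, 50, 0, 0, 0, 0], [0, 3, 82, 0, 0, 0, 0], [0, 8, 116, 0, 0, 0, 0], [0, 15, 150, 0, 0, 0, 0], [0, 25, 184, 0, 0, 0, 0], [0, 38, 218, 0, 0, 0, 0], [0, 53, 252, 0, 0, 0, 0], [0, 70, 286, 0, 0, 0, 0], [0, 87, 320, 0, 0, 0, 0], [0, 105, 354, 0, 0, 0, 0], [0, 122, 388, 0, 0, 0, 0], [0, 138, 422, 0, 0, 0, 0], [0, 154, 456, 0, 0, 0, 0], [0, 168, 490, 0, 0, 0, 0], [0, 180, 524, 0, 0, 0, 0], [0, 190, 558, 0, 0, 0, 0], [0, 196, 588, 0, 0, 0, 0], [0, 199, 606, 0, 0, 0, 0], [0, 199.5, 613, 0, 0, 0, 0]],
  ],
)

```text
time_s: 38.53
position: [0.5972, 0.3078, 0.2189]
tool_rot: [[-1.0, -0.002, -0.002], [0.002, -0.0, -1.0], [0.002, -1.0, 0.0]]
ft_force: [0.3, 0.1, -0.6]
grip_width: 0.0855
```

```bash
python3 snap.py 17;  python3 - <<'E'
from fit import *
T=load("top17.pkl");S=load("scene17.pkl")
crop(T,425,160,525,345,3.2,"pics/td17.png")
crop(S,120,235,210,365,4.6,"pics/sd17.png")
a=fitlid(T,(8,60,90),(20,160,255),(455,265,525,330),.060);print(a)
b=fitlid(S,(8,60,90),(20,160,255),(125,240,190,285),.060);print(b)
E
```

```text
[0.5972 0.3078 0.2189] 0.0855 [ 0.26  0.08 -0.61] [ 17.2  35.7  55.7   0.   88.7 107.3]
(array([494.67, 297.16]), array([ 0.3989, -0.3072,  0.06  ]), array([32.98, 34.77]), array([ 399. , -307.3]), 57.5)
(array([150.46, 258.78]), array([ 0.4076, -0.3068,  0.06  ]), array([17.96, 28.64]), array([ 407. , -306.3]), 65.2)
```

View pics/td17.png

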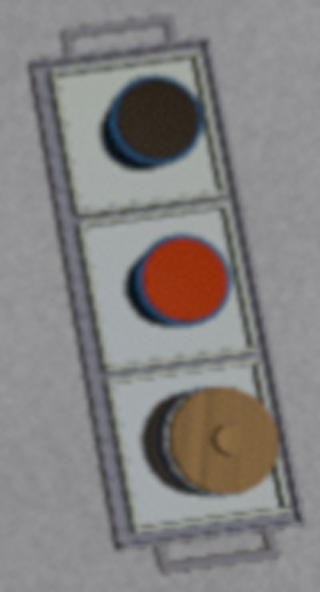

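View pics/sd17.png

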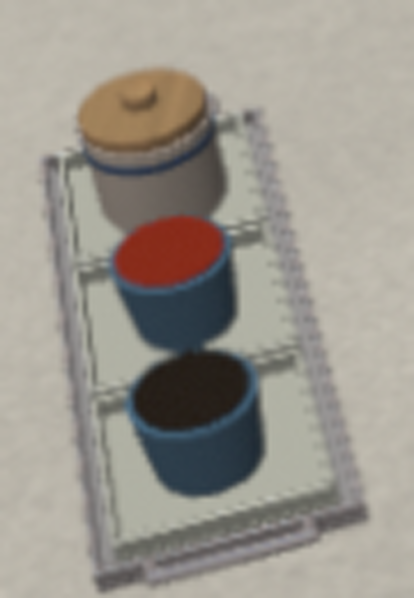

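View pics/both17.png

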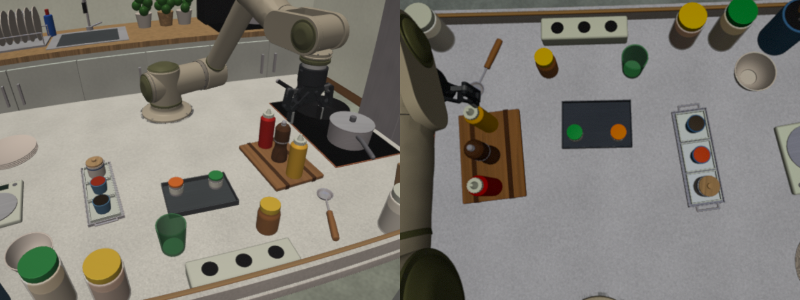

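Emit:
carry_out(
  targets=[
    [[0, 0, -0.5, -10, 0, 0, 0], [0, 0, -0.5, -28, 0, 0, 0], [0, 0, -0.5, -48, 0, 0, 0], [0, 0, -0.5, -66, 0, 0, 0], [0, 0, -0.5, -80, 0, 0, 0], [0, 0, -0.5, -90, 0, 0, 0], [0, 0, -0.5, -95, 0, 0, 0], [0, 0, -0.5, -96, 0, 0, 0], [0, 0, -0.5, -96, 0, 0, 0], [0.1, 0, -0.5, -96, 0, 0, 0], [0.2, 0, -0.5, -96, 0, 0, 0], [0.27, 0, -0.5, -96, 0, 0, 0], [0.32, 0, -0.5, -96, 0, 0, 0], [0.35, 0, -0.5, -96, 0, 0, 0], [0.38, 0, -0.5, -96, 0, 0, 0], [0.42, 0, -0.5, -96, 0, 0, 0], [0.5, 0, -0.5, -96, 0, 0, 0], [0.6, 0, -0.5, -96, 0, 0, 0], [0.6, 0, -0.5, -96, 0, 0, 0], [0.6, 0, -0.5, -96, 0, 0, 0]],
  ],
)

```text
time_s: 40.3
position: [0.5978, 0.3048, 0.1247]
tool_rot: [[-1.0, 0.001, -0.005], [0.005, 0.0, -1.0], [-0.001, -1.0, -0.0]]
ft_force: [0.5, -1.4, 4.4]
grip_width: 0.0504
```

Emit:
carry_out(
  targets=[
    [[0.6, 0, 0, 3, 0, 0, 0], [0.6, 0, 0, 8, 0, 0, 0], [0.6, 0, 0, 16, 0, 0, 0], [0.6, 0, 0, 28, 0, 0, 0], [0.6, 0, 0, 42, 0, 0, 0], [0.6, 0, 0, 56, 0, 0, 0], [0.6, 0, 0, 68, 0, 0, 0], [0.6, 0, 0, 74, 0, 0, 0], [0.6, 0, 0, 77, 0, 0, 0], [0.6, 0, 0, 77, 0, 0, 0], [0.6, 0, 0, 77, 0, 0, 0]],
  ],
)

```text
time_s: 41.22
position: [0.5974, 0.3047, 0.2007]
tool_rot: [[-1.0, -0.001, -0.005], [0.005, -0.0, -1.0], [0.001, -1.0, 0.0]]
ft_force: [-0.5, -0.1, -3.0]
grip_width: 0.0508
```

Emit:
carry_out(
  targets=[
    [[0.6, 0, -6, 0, 0, 0, 0], [0.6, 1, -18, 0, 0, 0, 0], [0.6, 2, -35, 0, 0, 0, 0], [0.6, 4, -58, 0, 0, 0, 0], [0.6, 6, -84, 0, 0, 0, 0], [0.6, 8, -112, 0, 0, 0, 0], [0.6, 10, -141, 0, 0, 0, 0], [0.6, 12, -170, 0, 0, 0, 0], [0.6, 14, -199, 0, 0, 0, 0], [0.6, 16, -228, 0, 0, 0, 0], [0.6, 18, -257, 0, 0, 0, 0], [0.6, 20, -285, 0, 0, 0, 0], [0.6, 21, -310, 0, 0, 0, 0], [0.6, 22, -332, 0, 0, 0, 0], [0.6, 23, -350, 0, 0, 0, 0], [0.6, 24, -364, 0, 0, 0, 0], [0.6, 25, -373, 0, 0, 0, 0], [0.6, 25, -377.5, 0, 0, 0, 0], [0.6, 25, -377.5, 0, 0, 0, 0], [0.6, 25, -377.5, 0, 0, 0, 0]],
  ],
)

```text
time_s: 42.88
position: [0.6225, -0.0722, 0.2013]
tool_rot: [[-1.0, -0.0, -0.004], [0.004, 0.0, -1.0], [0.0, -1.0, -0.0]]
ft_force: [1.1, 0.2, -2.7]
grip_width: 0.0503
```

Emit:
carry_out(
  targets=[
    [[0.6, 0, 0, -4, 0, 0, 0], [0.6, 0, 0, -12, 0, 0, 0], [0.6, 0, 0, -22, 0, 0, 0], [0.6, 0, 0, -34, 0, 0, 0], [0.6, 0, 0, -48, 0, 0, 0], [0.6, 0, 0, -60, 0, 0, 0], [0.6, 0, 0, -70, 0, 0, 0], [0.6, 0, 0, -77, 0, 0, 0], [0.6, 0, 0, -82, 0, 0, 0], [0.6, 0, 0, -85, 0, 0, 0], [0.6, 0, 0, -87, 0, 0, 0], [0.6, 0, 0, -88, 0, 0, 0], [0.6, 0, 0, -88, 0, 0, 0], [0.6, 0, 0, -88, 0, 0, 0]],
  ],
)

```text
time_s: 44.05
position: [0.6228, -0.0728, 0.1137]
tool_rot: [[-1.0, 0.001, -0.005], [0.005, -0.0, -1.0], [-0.001, -1.0, 0.0]]
ft_force: [-0.2, 0.4, -2.5]
grip_width: 0.0506
```

```bash
python3 snap.py 18 scene 240 200 390 312.5
python3 - <<'E'
from h import *
for k in ("8","9","10","18"):
    d=load(f"scene{k}.pkl")["img"].astype(float); o=[]
    for r in range(300,325):
        p=d[r,265:312]; s=np.clip(p[:,0]-1.7*p[:,2]-25,0,40)/40; xs=np.arange(265,312); o.append((s*xs).sum()/s.sum())
    print(k,np.mean(o))
E
```

```text
[ 0.6228 -0.0728  0.1137] 0.0506 [-0.24  0.41 -2.47] [-17.5  36.4  72.9   0.   70.6  72.8]
8 285.7299224750862
9 285.730261765041
10 285.7340933769824
18 285.8479423287706Traceback (most recent call last):
  File "snap.py", line 9, in <module>
    n=sys.argv[2]; x0,y0,x1,y1=map(int,sys.argv[3:7]); d=load(f"{n}{k}.pkl"); s=min(800/(x1-x0),600/(y1-y0)); crop(d,x0,y0,x1,y1,s,f"pics/{n}{k}.png")
                   ^^^^^^^^^^^
ValueError: invalid literal for int() with base 10: '312.5'
```

Held at 2 mm above the old spot, column 285.8 vs 285.7 before, which matches. I'll set it down.

Emit:
carry_out(
  targets=[
    [[0.6, 0, 0, -0.5, 0, 0, 0], [0.6, 0, 0, -1, 0, 0, 0], [0.6, 0, 0, -1.5, 0, 0, 0], [0.6, 0, 0, -2, 0, 0, 0], [0.6, 0, 0, -2, 0, 0, 0], [0.6, 0, 0, -2, 0, 0, 0]],
  ],
)

```text
time_s: 44.65
position: [0.6227, -0.0728, 0.1116]
tool_rot: [[-1.0, 0.0, -0.005], [0.005, -0.0, -1.0], [-0.0, -1.0, 0.0]]
ft_force: [-0.5, 0.8, 0.6]
grip_width: 0.051
```

Emit:
carry_out(
  targets=[
    [[0.38, 0, 0, 0, 0, 0, 0], [0.35, 0, 0, 0, 0, 0, 0], [0.31, 0, 0, 0, 0, 0, 0], [0.25, 0, 0, 0, 0, 0, 0], [0.15, 0, 0, 0, 0, 0, 0], [0, 0, 0, 0, 0, 0, 0], [0, 0, 0, 0, 0, 0, 0], [0, 0, 0, 10, 0, 0, 0], [0, 0, 0, 25, 0, 0, 0], [0, 0, 0, 48, 0, 0, 0], [0, 0, 0, 75, 0, 0, 0], [0, 0, 0, 98, 0, 0, 0], [0, 0, 0, 109, 0, 0, 0], [0, 0, 0, 109, 0, 0, 0]],
  ],
)

```text
time_s: 45.82
position: [0.6235, -0.0729, 0.2242]
tool_rot: [[-1.0, 0.006, -0.004], [0.004, -0.002, -1.0], [-0.006, -1.0, 0.002]]
ft_force: [-0.3, 0.3, -0.1]
grip_width: 0.0858
```

Emit:
carry_out(
  targets=[
    [[0, -6, 20, 0, 0, 0, 0], [0, -15, 48, 0, 0, 0, 0], [0, -26, 82, 0, 0, 0, 0], [0, -37, 116, 0, 0, 0, 0], [0, -48, 150, 0, 0, 0, 0], [0, -58, 184, 0, 0, 0, 0], [0, -69, 218, 0, 0, 0, 0], [0, -80, 252, 0, 0, 0, 0], [0, -90, 285, 0, 0, 0, 0], [0, -100, 315, 0, 0, 0, 0], [0, -108, 341, 0, 0, 0, 0], [0, -114, 360, 0, 0, 0, 0], [0, -117, 369.5, 0, 0, 0, 0], [0, -117, 369.5, 0, 0, 0, 0], [0, -117, 369.5, -20, 0, 0, 0], [0, -117, 369.5, -40, 0, 0, 0], [0, -117, 369.5, -55, 0, 0, 0], [0, -117, 369.5, -64, 0, 0, 0], [0, -117, 369.5, -66, 0, 0, 0], [0, -117, 369.5, -66, 0, 0, 0]],
  ],
)

```text
time_s: 47.48
position: [0.506, 0.296, 0.1541]
tool_rot: [[-1.0, -0.001, -0.006], [0.006, -0.0, -1.0], [0.001, -1.0, 0.0]]
ft_force: [-0.3, -0.2, -1.0]
grip_width: 0.0854
```

```bash
python3 snap.py 19
python3 - <<'E'
from h import *
T0=load("top0.pkl");S0=load("scene0.pkl");T=load("top19.pkl");S=load("scene19.pkl")
a=lambda d,x0,y0,x1,y1,s:cv2.resize(d["img"][y0:y1,x0:x1,::-1],None,fx=s,fy=s,interpolation=cv2.INTER_CUBIC)
cv2.imwrite("pics/cmp19.png",np.vstack([np.hstack([a(d,255,255,355,345,3) for d in(S0,S)]),np.hstack([a(d,300,140,400,230,3) for d in(T0,T)])]))
E
```

```text
[0.506  0.296  0.1541] 0.0854 [-0.28 -0.16 -0.96] [ 18.8  30.3  77.3  -0.   72.5 109.1]
```

View pics/cmp19.png

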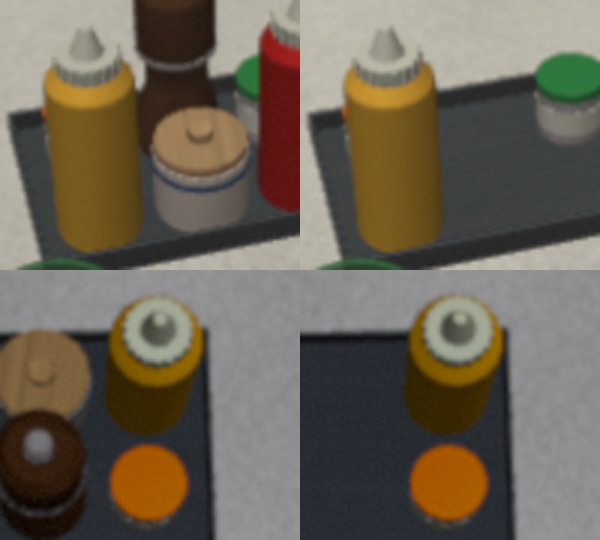

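View pics/both19.png

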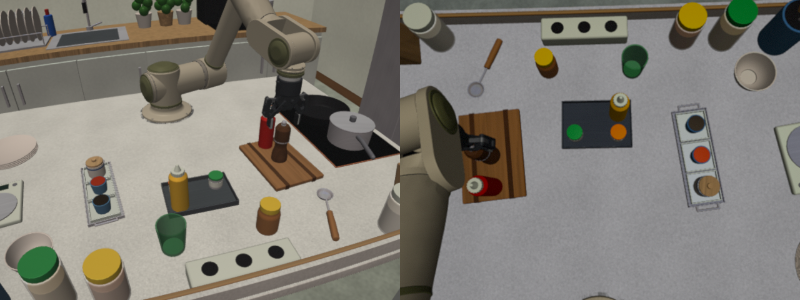

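Emit:
carry_out(
  targets=[
    [[0, 0, 0, -8, 0, 0, 0], [0, 0, 0, -18, 0, 0, 0], [0, 0, 0, -26, 0, 0, 0], [0, 0, 0, -30, 0, 0, 0], [0, 0, 0, -30, 0, 0, 0], [0, 0, 0, -30, 0, 0, 0], [0.1, 0, 0, -30, 0, 0, 0], [0.2, 0, 0, -30, 0, 0, 0], [0.27, 0, 0, -30, 0, 0, 0], [0.32, 0, 0, -30, 0, 0, 0], [0.36, 0, 0, -30, 0, 0, 0], [0.39, 0, 0, -30, 0, 0, 0], [0.43, 0, 0, -30, 0, 0, 0], [0.5, 0, 0, -30, 0, 0, 0], [0.6, 0, 0, -30, 0, 0, 0], [0.6, 0, 0, -30, 0, 0, 0], [0.6, 0, 0, -30, 0, 0, 0]],
  ],
)

```text
time_s: 49.0
position: [0.5058, 0.2969, 0.1247]
tool_rot: [[-1.0, 0.001, -0.004], [0.004, 0.0, -1.0], [-0.001, -1.0, -0.0]]
ft_force: [-0.8, 1.6, 5.1]
grip_width: 0.0493
```

Emit:
carry_out(
  targets=[
    [[0.6, 0, 0, 3, 0, 0, 0], [0.6, 0, 0, 8, 0, 0, 0], [0.6, 0, 0, 16, 0, 0, 0], [0.6, 0, 0, 28, 0, 0, 0], [0.6, 0, 0, 42, 0, 0, 0], [0.6, 0, 0, 54, 0, 0, 0], [0.6, 0, 0, 62, 0, 0, 0], [0.6, 0, 0, 66, 0, 0, 0], [0.6, 0, 0, 67, 0, 0, 0], [0.6, 0, 0, 67, 0, 0, 0]],
  ],
)

```text
time_s: 49.83
position: [0.5055, 0.2967, 0.1911]
tool_rot: [[-1.0, -0.0, -0.005], [0.005, -0.0, -1.0], [0.0, -1.0, 0.0]]
ft_force: [-0.4, 0.9, -2.0]
grip_width: 0.0488
```

Emit:
carry_out(
  targets=[
    [[0.6, 1, -5, 0, 0, 0, 0], [0.6, 3, -15, 0, 0, 0, 0], [0.6, 5, -30, 0, 0, 0, 0], [0.6, 8, -48, 0, 0, 0, 0], [0.6, 12, -68, 0, 0, 0, 0], [0.6, 16, -92, 0, 0, 0, 0], [0.6, 20, -116, 0, 0, 0, 0], [0.6, 25, -140, 0, 0, 0, 0], [0.6, 29, -164, 0, 0, 0, 0], [0.6, 33, -188, 0, 0, 0, 0], [0.6, 37, -212, 0, 0, 0, 0], [0.6, 41, -234, 0, 0, 0, 0], [0.6, 45, -254, 0, 0, 0, 0], [0.6, 48, -272, 0, 0, 0, 0], [0.6, 51, -287, 0, 0, 0, 0], [0.6, 53, -298, 0, 0, 0, 0], [0.6, 54, -304, 0, 0, 0, 0], [0.6, 54, -305, 0, 0, 0, 0], [0.6, 54, -305, 0, 0, 0, 0], [0.6, 54, -305, 0, 0, 0, 0]],
  ],
)

```text
time_s: 51.5
position: [0.5594, -0.0076, 0.1913]
tool_rot: [[-1.0, -0.0, -0.004], [0.004, 0.0, -1.0], [0.0, -1.0, -0.0]]
ft_force: [1.1, -0.2, -2.1]
grip_width: 0.0493
```

Emit:
carry_out(
  targets=[
    [[0.6, 0, 0, -4, 0, 0, 0], [0.6, 0, 0, -12, 0, 0, 0], [0.6, 0, 0, -22, 0, 0, 0], [0.6, 0, 0, -34, 0, 0, 0], [0.6, 0, 0, -46, 0, 0, 0], [0.6, 0, 0, -57, 0, 0, 0], [0.6, 0, 0, -66, 0, 0, 0], [0.6, 0, 0, -72, 0, 0, 0], [0.6, 0, 0, -75, 0, 0, 0], [0.6, 0, 0, -77, 0, 0, 0], [0.6, 0, 0, -78, 0, 0, 0], [0.6, 0, 0, -78, 0, 0, 0], [0.6, 0, 0, -78, 0, 0, 0]],
  ],
)

```text
time_s: 52.58
position: [0.5598, -0.0083, 0.1137]
tool_rot: [[-1.0, 0.001, -0.005], [0.005, -0.0, -1.0], [-0.001, -1.0, 0.0]]
ft_force: [0.1, 0.3, -1.7]
grip_width: 0.0493
```

```bash
python3 snap.py 20
python3 - <<'E'
from h import *
S0=load("scene6.pkl");S=load("scene20.pkl")
a=lambda d,x0,y0,x1,y1,s:cv2.resize(d["img"][y0:y1,x0:x1,::-1],None,fx=s,fy=s,interpolation=cv2.INTER_CUBIC)
cv2.imwrite("pics/cmp20.png",np.hstack([a(d,260,220,360,310,4) for d in(S0,S)]))
for k in ("6","20"):
    d=load(f"scene{k}.pkl")["img"].astype(int); o=[]
    for r in range(256,268):
        p=d[r,290:335]; m=(p[:,0]-p[:,2]>15)&(p.sum(1)<260); o.append(np.flatnonzero(m)[[0,-1]]+290)
    print(k,np.mean(o,0))
E
```

```text
[ 0.5598 -0.0083  0.1137] 0.0493 [ 0.1   0.3  -1.69] [-13.   30.7  84.6  -0.   64.7  77.3]
6 [301.   324.75]
20 [301.  324.5]
```

View pics/cmp20.png

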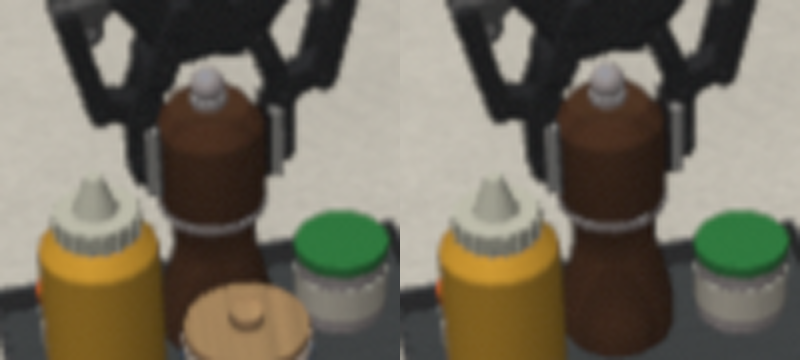

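Emit:
carry_out(
  targets=[
    [[0.6, 0, 0, -0.5, 0, 0, 0], [0.6, 0, 0, -1, 0, 0, 0], [0.6, 0, 0, -1.5, 0, 0, 0], [0.6, 0, 0, -2, 0, 0, 0], [0.6, 0, 0, -2, 0, 0, 0], [0.6, 0, 0, -2, 0, 0, 0]],
  ],
)

```text
time_s: 53.18
position: [0.5598, -0.0082, 0.1117]
tool_rot: [[-1.0, 0.001, -0.005], [0.005, -0.0, -1.0], [-0.001, -1.0, 0.0]]
ft_force: [-0.7, 0.2, 2.9]
grip_width: 0.0488
```

Emit:
carry_out(
  targets=[
    [[0.4, 0, 0, 0, 0, 0, 0], [0.36, 0, 0, 0, 0, 0, 0], [0.32, 0, 0, 0, 0, 0, 0], [0.26, 0, 0, 0, 0, 0, 0], [0.15, 0, 0, 0, 0, 0, 0], [0, 0, 0, 0, 0, 0, 0], [0, 0, 0, 0, 0, 0, 0], [0, 0, 0, 10, 0, 0, 0], [0, 0, 0, 25, 0, 0, 0], [0, 0, 0, 48, 0, 0, 0], [0, 0, 0, 75, 0, 0, 0], [0, 0, 0, 98, 0, 0, 0], [0, 0, 0, 109, 0, 0, 0], [0, 0, 0, 109, 0, 0, 0]],
  ],
)

```text
time_s: 54.35
position: [0.5605, -0.0084, 0.2238]
tool_rot: [[-1.0, 0.006, -0.004], [0.004, -0.001, -1.0], [-0.006, -1.0, 0.001]]
ft_force: [-0.9, -0.3, 0.3]
grip_width: 0.0849
```

Emit:
carry_out(
  targets=[
    [[0, -8, 16, 0, 0, 0, 0], [0, -20, 40, 0, 0, 0, 0], [0, -35, 70, 0, 0, 0, 0], [0, -50, 102, 0, 0, 0, 0], [0, -66, 134, 0, 0, 0, 0], [0, -82, 166, 0, 0, 0, 0], [0, -98, 198, 0, 0, 0, 0], [0, -113, 229, 0, 0, 0, 0], [0, -127, 256, 0, 0, 0, 0], [0, -137, 277, 0, 0, 0, 0], [0, -143, 290, 0, 0, 0, 0], [0, -146, 296, 0, 0, 0, 0], [0, -146, 296, 0, 0, 0, 0], [0, -146, 296, -20, 0, 0, 0], [0, -146, 296, -40, 0, 0, 0], [0, -146, 296, -55, 0, 0, 0], [0, -146, 296, -64, 0, 0, 0], [0, -146, 296, -66, 0, 0, 0], [0, -146, 296, -66, 0, 0, 0]],
  ],
)

```text
time_s: 55.93
position: [0.414, 0.2872, 0.1541]
tool_rot: [[-1.0, -0.001, -0.005], [0.005, -0.0, -1.0], [0.001, -1.0, 0.0]]
ft_force: [-0.0, 0.7, -0.6]
grip_width: 0.0853
```

```bash
python3 snap.py 21
python3 - <<'E'
from h import *
T0=load("top0.pkl");S0=load("scene0.pkl");T=load("top21.pkl");S=load("scene21.pkl")
a=lambda d,x0,y0,x1,y1,s:cv2.resize(d["img"][y0:y1,x0:x1,::-1],None,fx=s,fy=s,interpolation=cv2.INTER_CUBIC)
cv2.imwrite("pics/cmp21.png",np.vstack([np.hstack([a(d,265,225,365,315,3) for d in(S0,S)]),np.hstack([a(d,270,150,370,240,3) for d in(T0,T)])]))
E
```

```text
[0.414  0.2872 0.1541] 0.0853 [-0.03  0.71 -0.58] [ 21.3  23.   90.6  -0.   66.4 111.6]
```

View pics/cmp21.png

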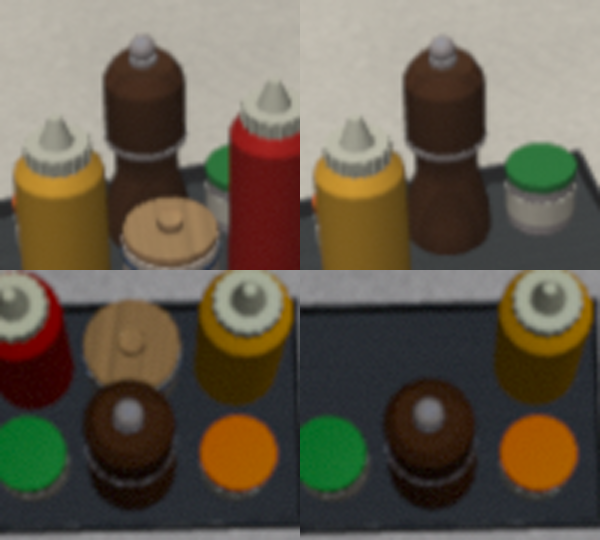

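View pics/both21.png

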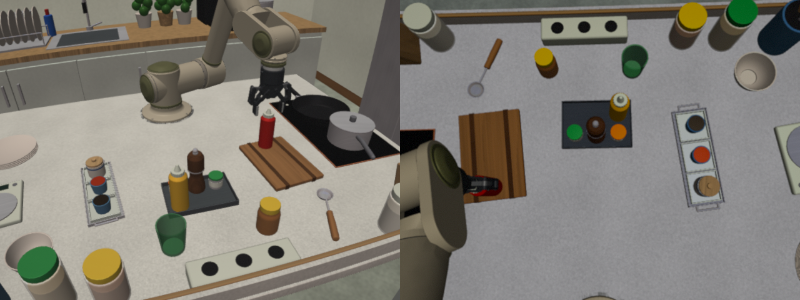

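The mill and oil stand in the same pixels as at the start. Now the sauce bottle.

Emit:
carry_out(
  targets=[
    [[0, 0, 0, -8, 0, 0, 0], [0, 0, 0, -18, 0, 0, 0], [0, 0, 0, -26, 0, 0, 0], [0, 0, 0, -30, 0, 0, 0], [0, 0, 0, -30, 0, 0, 0], [0, 0, 0, -30, 0, 0, 0], [0.1, 0, 0, -30, 0, 0, 0], [0.2, 0, 0, -30, 0, 0, 0], [0.27, 0, 0, -30, 0, 0, 0], [0.32, 0, 0, -30, 0, 0, 0], [0.35, 0, 0, -30, 0, 0, 0], [0.38, 0, 0, -30, 0, 0, 0], [0.42, 0, 0, -30, 0, 0, 0], [0.5, 0, 0, -30, 0, 0, 0], [0.6, 0, 0, -30, 0, 0, 0], [0.6, 0, 0, -30, 0, 0, 0], [0.6, 0, 0, -30, 0, 0, 0]],
  ],
)

```text
time_s: 57.45
position: [0.4138, 0.2878, 0.1246]
tool_rot: [[-1.0, 0.001, -0.005], [0.005, 0.0, -1.0], [-0.001, -1.0, -0.0]]
ft_force: [-0.7, 1.3, 5.9]
grip_width: 0.0506
```

Emit:
carry_out(
  targets=[
    [[0.6, 0, 0, 3, 0, 0, 0], [0.6, 0, 0, 8, 0, 0, 0], [0.6, 0, 0, 16, 0, 0, 0], [0.6, 0, 0, 28, 0, 0, 0], [0.6, 0, 0, 42, 0, 0, 0], [0.6, 0, 0, 54, 0, 0, 0], [0.6, 0, 0, 62, 0, 0, 0], [0.6, 0, 0, 66, 0, 0, 0], [0.6, 0, 0, 67, 0, 0, 0], [0.6, 0, 0, 67, 0, 0, 0]],
  ],
)

```text
time_s: 58.28
position: [0.4135, 0.2877, 0.1912]
tool_rot: [[-1.0, -0.0, -0.005], [0.005, -0.0, -1.0], [0.0, -1.0, 0.0]]
ft_force: [-0.4, -0.4, -2.3]
grip_width: 0.0507
```

Emit:
carry_out(
  targets=[
    [[0.6, 3, -4, 0, 0, 0, 0], [0.6, 10, -11, 0, 0, 0, 0], [0.6, 20, -22, 0, 0, 0, 0], [0.6, 33, -37, 0, 0, 0, 0], [0.6, 48, -54, 0, 0, 0, 0], [0.6, 64, -72, 0, 0, 0, 0], [0.6, 81, -91, 0, 0, 0, 0], [0.6, 98, -110, 0, 0, 0, 0], [0.6, 115, -129, 0, 0, 0, 0], [0.6, 132, -148, 0, 0, 0, 0], [0.6, 149, -167, 0, 0, 0, 0], [0.6, 165, -185, 0, 0, 0, 0], [0.6, 179, -201, 0, 0, 0, 0], [0.6, 191, -215, 0, 0, 0, 0], [0.6, 200, -225, 0, 0, 0, 0], [0.6, 206, -232, 0, 0, 0, 0], [0.6, 209, -235, 0, 0, 0, 0], [0.6, 209, -235, 0, 0, 0, 0], [0.6, 209, -235, 0, 0, 0, 0]],
  ],
)

```text
time_s: 59.87
position: [0.6223, 0.0532, 0.1912]
tool_rot: [[-1.0, -0.001, -0.004], [0.004, 0.0, -1.0], [0.001, -1.0, -0.0]]
ft_force: [0.1, 0.8, -2.8]
grip_width: 0.0509
```

Emit:
carry_out(
  targets=[
    [[0.6, 0, 0, -4, 0, 0, 0], [0.6, 0, 0, -12, 0, 0, 0], [0.6, 0, 0, -22, 0, 0, 0], [0.6, 0, 0, -34, 0, 0, 0], [0.6, 0, 0, -46, 0, 0, 0], [0.6, 0, 0, -57, 0, 0, 0], [0.6, 0, 0, -66, 0, 0, 0], [0.6, 0, 0, -72, 0, 0, 0], [0.6, 0, 0, -75, 0, 0, 0], [0.6, 0, 0, -77, 0, 0, 0], [0.6, 0, 0, -78, 0, 0, 0], [0.6, 0, 0, -78, 0, 0, 0], [0.6, 0, 0, -78, 0, 0, 0]],
  ],
)

```text
time_s: 60.95
position: [0.6228, 0.0527, 0.1138]
tool_rot: [[-1.0, 0.001, -0.005], [0.005, -0.0, -1.0], [-0.001, -1.0, 0.0]]
ft_force: [-1.0, 0.1, -1.9]
grip_width: 0.0508
```

```bash
python3 snap.py 22
python3 - <<'E'
from cmp import *
for k in("0","2","22"): print(k,redx(load(f"scene{k}.pkl"),range(290,312)))
S0=load("scene2.pkl");S=load("scene22.pkl")
a=lambda d,x0,y0,x1,y1,s:cv2.resize(d["img"][y0:y1,x0:x1,::-1],None,fx=s,fy=s,interpolation=cv2.INTER_CUBIC)
cv2.imwrite("pics/cmp22.png",np.hstack([a(d,290,220,390,330,4) for d in(S0,S)]))
E
```

```text
[0.6228 0.0527 0.1138] 0.0508 [-0.99  0.14 -1.93] [-6.  36.2 73.3  0.  70.5 84.3]
0 354.1832805200192
2 354.1432375700167
22 354.14481314408425
```

View pics/cmp22.png

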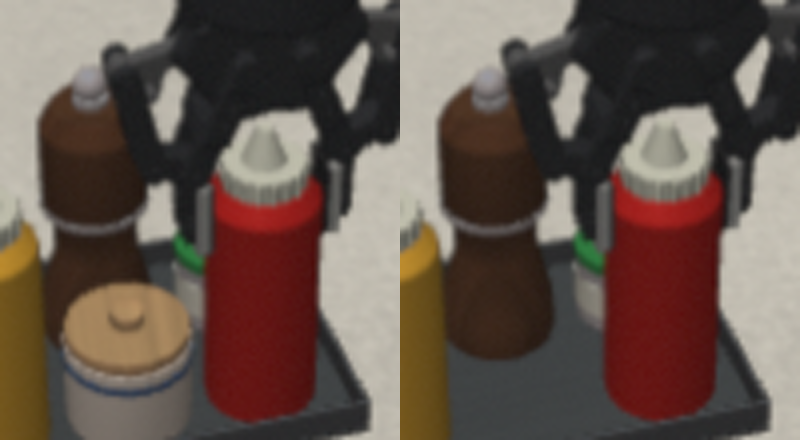

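Emit:
carry_out(
  targets=[
    [[0.6, 0, 0, -0.5, 0, 0, 0], [0.6, 0, 0, -1, 0, 0, 0], [0.6, 0, 0, -1.5, 0, 0, 0], [0.6, 0, 0, -2, 0, 0, 0], [0.6, 0, 0, -2, 0, 0, 0], [0.6, 0, 0, -2, 0, 0, 0]],
  ],
)

```text
time_s: 61.55
position: [0.6228, 0.0528, 0.1116]
tool_rot: [[-1.0, 0.001, -0.005], [0.005, -0.0, -1.0], [-0.001, -1.0, 0.0]]
ft_force: [-1.5, 0.2, 1.0]
grip_width: 0.0506
```

Emit:
carry_out(
  targets=[
    [[0.38, 0, 0, 0, 0, 0, 0], [0.35, 0, 0, 0, 0, 0, 0], [0.31, 0, 0, 0, 0, 0, 0], [0.25, 0, 0, 0, 0, 0, 0], [0.15, 0, 0, 0, 0, 0, 0], [0, 0, 0, 0, 0, 0, 0], [0, 0, 0, 0, 0, 0, 0], [0, 0, 0, 10, 0, 0, 0], [0, 0, 0, 25, 0, 0, 0], [0, 0, 0, 48, 0, 0, 0], [0, 0, 0, 75, 0, 0, 0], [0, 0, 0, 98, 0, 0, 0], [0, 0, 0, 109, 0, 0, 0], [0, 0, 0, 109, 0, 0, 0]],
  ],
)

```text
time_s: 62.72
position: [0.6235, 0.0527, 0.2242]
tool_rot: [[-1.0, 0.006, -0.004], [0.004, -0.001, -1.0], [-0.006, -1.0, 0.001]]
ft_force: [0.6, 0.9, -0.0]
grip_width: 0.085
```

Emit:
carry_out(
  targets=[
    [[0, -10, 15, 0, 0, 0, 0], [0, -25, 35, 0, 0, 0, 0], [0, -45, 60, 0, 0, 0, 0], [0, -65, 85, 0, 0, 0, 0], [0, -85, 110, 0, 0, 0, 0], [0, -105, 135, 0, 0, 0, 0], [0, -125, 160, 0, 0, 0, 0], [0, -145, 185, 0, 0, 0, 0], [0, -165, 208, 0, 0, 0, 0], [0, -180, 228, 0, 0, 0, 0], [0, -190, 242, 0, 0, 0, 0], [0, -195, 250, 0, 0, 0, 0], [0, -195, 250, 0, 0, 0, 0], [0, -195, 250, 0, 0, 0, 0]],
  ],
)

```text
time_s: 63.88
position: [0.4278, 0.3025, 0.22]
tool_rot: [[-1.0, -0.0, -0.004], [0.004, -0.0, -1.0], [0.0, -1.0, 0.0]]
ft_force: [-1.0, -0.6, 0.4]
grip_width: 0.0852
```

```bash
python3 snap.py 23
python3 - <<'E'
from fit import *
T0=load("top0.pkl");S0=load("scene0.pkl");T=load("top23.pkl");S=load("scene23.pkl")
a=lambda d,x0,y0,x1,y1,s:cv2.resize(d["img"][y0:y1,x0:x1,::-1],None,fx=s,fy=s,interpolation=cv2.INTER_CUBIC)
cv2.imwrite("pics/cmp23.png",np.vstack([np.hstack([a(d,250,225,390,325,2.8) for d in(S0,S)]),np.hstack([a(d,250,140,390,245,2.8) for d in(T0,T)])]))
def tm(A,B,box):
    x0,y0,x1,y1=box; f=6; up=lambda i:cv2.resize(i,None,fx=f,fy=f,interpolation=cv2.INTER_CUBIC)
    t=up(A["img"][y0:y1,x0:x1]); m=4; s=up(B["img"][y0-m:y1+m,x0-m:x1+m]); r=cv2.matchTemplate(s,t,cv2.TM_CCOEFF_NORMED); _,v,_,p=cv2.minMaxLoc(r); return (np.array(p)/f-m).round(2),round(v,4)
for n,bt,bs in(("sauce",(262,152,292,172),(344,255,368,300)),("oil",(339,152,366,172),(272,268,300,315)),("mill",(300,188,326,205),(302,238,322,285)),("green",(265,197,295,227),None),("orange",(335,197,365,227),None),("potR",(465,232,500,265),(145,280,172,310)),("potB",(455,182,490,215),(147,312,178,342))):
    print(n,"top",tm(T0,T,bt),"scene",tm(S0,S,bs) if bs else "")
E
```

```text
[0.4278 0.3025 0.22  ] 0.0852 [-0.97 -0.62  0.37] [ 22.3  20.8  81.7  -0.   77.5 112.6]
sauce top (array([ 0.  , -0.17]), 0.9961) scene (array([0.  , 0.17]), 0.9986)
oil top (array([ 0.  , -0.33]), 0.9954) scene (array([0.17, 0.17]), 0.9981)
mill top (array([ 0.17, -0.5 ]), 0.9781) scene (array([0.  , 0.17]), 0.9972)
green top (array([0., 0.]), 0.993) scene 
orange top (array([0., 0.]), 0.9992) scene 
potR top (array([0., 0.]), 0.9989) scene (array([0., 0.]), 0.9181)
potB top (array([0., 0.]), 0.9993) scene (array([0., 0.]), 0.9991)
```

View pics/cmp23.png

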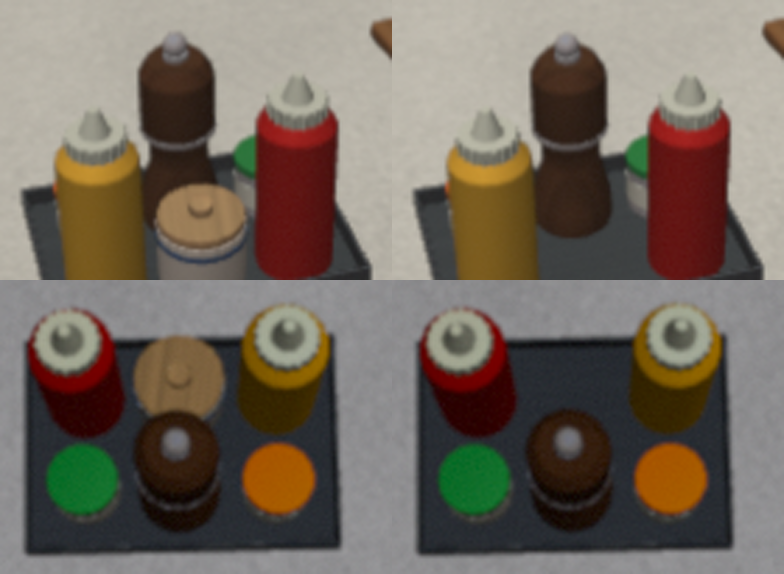

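View pics/both23.png

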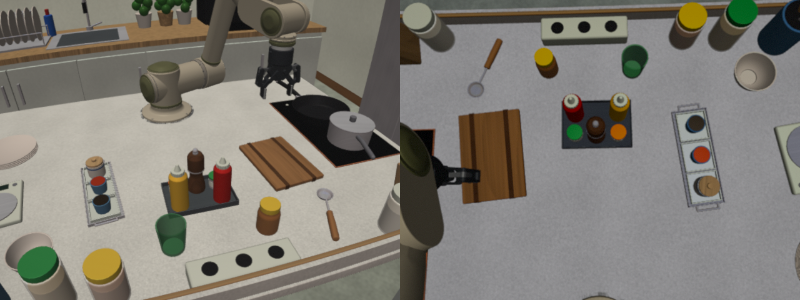

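All three tall items are back within 0.5 px (under 1 mm) of where they started, and the tins and pots show no shift. Handing in.

```bash
python3 -c "
from rig import env
print(env.close_job())"
```

```text
the job is handed in; nothing more can be done
None
```

The job is done and handed in at about 64 s of the 128 s allowed. Sauce, mill and oil went upright onto the chopping board, and the salt pot went into the empty dish. Oil, mill and sauce then went back to their spots. I lowered each one until the wrist force showed contact before opening the gripper, and the forces I read stayed below about 6 N.

**Last checks:**
- **Tall things:** before-and-after pictures put all three within 0.5 px of their start, which is under 1 mm, and upright.
- **Tins and small pots:** there was no measurable shift. The green tin was checked in the top view only, and the red pot's scene-view match was weaker because the salt pot is now beside it.
- **Salt pot:** it stands about 1–2 mm from the middle of the dish. My estimates of the dish centre differ by up to 3 mm in y (y = -0.307 to -0.310).

**One disagreement:** the two cameras differ by 6–9 mm in x at a given height, and heights measured from both views came out about 2–5 mm low. I therefore placed the salt pot by its offset from the dish within each view, and the contact heights matched the given sizes to about 1 mm.

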